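# Scrub the spray-gun cups and pack them in their case

### The arm

A 6-joint arm with a two-finger parallel gripper is mounted at the origin on the work surface. World frame = base frame: x ahead of the robot, y to its left, z up, the work surface at z = 0. Lengths are in mm, angles in rad, forces in N, time in s.
With the tool pointing down it reaches from about 300 to 875 mm from the base axis. Payload 6.4 kg.
Tool frame: the origin (TCP) lies between the finger pads; the fingertips stand r.finger_overhang ahead of it and the grasp point (between the pads) lies 3 mm ahead of it (r.finger_overhang is the distance from the TCP to the fingertips, in mm); y points along the fingers, z is the direction in which the jaws open and shut, and the axes are right-handed (so a half turn about y gives the same grasp; the last joint's range is limited). The gripper opens to 88 mm and grips with 3 to 60 N. Pads are 18 mm wide; open, the fingers measure 123 mm over their backs; the gripper's body (75 mm by 187 mm) begins 45 mm behind the grasp point.
Start: joints at [1.004, 0.181, 1.607, -0, 1.354, -0.206], TCP at [202.978, 537.998, 260.714] pointing down, gripper open.
Joint ranges: [-2.99, 2.99], [-0.89, 2.07], [0.3, 2.58], [-1.14, 4.28], [0, 2.63], [-3.12, 3.12]. Speed limits (rad/s): [2.57, 2.57, 3.01, 3.14, 3.14, 3.14].

### API

Orientations are given as a unit quaternion [w, x, y, z].
In Python, from station import r gives the robot as it stands.
- The arm moves only by the tool play_rows, never from a script. Its argument "rows" is one flat list of numbers, 7 for each row, row after row: the turn, a rotation vector about the world's x, y, z in degrees, then the shift along the world's x, y, z in m, then the closure, from 0 (fully open) to 1 (shut). In form: [wx, wy, wz, x, y, z, hand, wx, wy, wz, x, y, z, hand, ...]. A call has exactly 10 rows; each row shifts and turns the commanded pose from where the row before left it; what a row does not reach is not made up. A row lasts 1/8 s, in which the tool goes at most 62.5 mm and 10.7 degrees, less where a joint would pass 70% of its speed; a pose out of reach is approached as far as the arm can. A call is refused whole if a number of a shift passes 0.0625 or a number of a turn 10.7, either way. A call with a gripper value outside its range is refused whole. The fingers move at their own pace and stop on an object; the grip force is fixed at half the most. Time passes only in rows, so rows that do not move let the fingers close, or fill a call up. It gives the time, the measured TCP pose, the force and the opening at its end, in the units of the state.
- r.get_state(): the state, without advancing time (a new reading comes with each control period).
- r.read_camera(name): name is "scene" or "top" or "wrist"; returns a dict with "img" (400x640x3 uint8, red, green, blue), "depth" (400x640 float32, mm along the optical axis (not along the pixel's ray), 0 where there is no reading), "camera_matrix" (3x3 intrinsics, pixels), "D" ([k1, k2, p1, p2, k3] as OpenCV has them; the pictures are not rectified), "rvec" (rotation vector, rad) and "tvec" (3), from world to camera coordinates, as OpenCV has them; the wrist camera has in their place "mount" (4x4, takes a point from camera to tool coordinates, whose origin is the TCP and whose axes are the tool frame's). Camera axes: x right, y down, z forward; pixel columns grow to the right and rows downward; lengths in mm; the calibration is good to about 2 mm. A picture is of the moment at which its call begins: read the wrist's pose just before it.
- r.sign_off(): hands the job in, once; it reports no verdict.
The state is a dict: "time_s": time; "q": joint angles; "qvel": joint speeds; "effort": joint torques, N m; "eef_pos": TCP position; "tcp_rot": TCP orientation; "contact_force": force on the tool from outside, world axes, zero at the start; "ft_torque": the same for the moment, N m; "gripper_width": finger opening in mm.
Only numpy, scipy, OpenCV 4.12 (cv2) and the standard library are available. Lean on these libraries where they do the work, as an engineer would, in place of code of your own. Each camera call takes 0.05 s, during which the arm holds its last target.

### The job

Scrub the inside of every paint cup on the bench with the long brush, lightest colour first (yellow, then red, then blue, whichever are there), taking the brush right to the bottom, up to the rim and right to the bottom again in each cup. Hang the brush back upright in its green stand, lift the clear cover off the grey case, clear the empty black tubs out of the case into the cardboard scrap carton, stand all the cups upright on the floor of the case, and seat the cover flat on the case again with both pins through its holes, leaving the tape roll, the oil bottle and the screwdriver where they are.

Things in the scene. Friction and masses are not known exactly. Their poses are not given: they have to be found in the camera images.
- brush: Long bottle brush, loose, bristles down. Origin: centre of the lower end of the bristles; z towards the handle. Rigid orange bristles 22 mm in diameter up to 76 mm, thin stem, white guard disc 60 mm in diameter from 95 to 100 mm, square wooden handle 18 x 18 mm (sides along x and y) from 100 to 185 mm. 90 g. At the start it hangs in the stand, disc on the tube's rim.
- stand: Fixed brush stand: 90 x 90 x 8 mm foot plate and a green upright tube 105 mm high, 48 mm outside and 38 mm inside diameter, open at the top. Origin: centre of the underside, z up. With the brush hung in it, the brush's origin is 10 mm above this origin.
- cup_yellow: Loose yellow paint cup of a spray gun, open at the top, may be absent (then None). Round and straight-sided: 80 mm high, 52 mm outside and 45 mm inside diameter, inner floor 8 mm above the underside; a low steel foot 62 mm across and 5 mm high. About 0.2 kg, weighted at the base. Origin: centre of the underside; z up along its axis. It stands upright on the bench at the start.
- cup_red: Loose red paint cup of a spray gun, open at the top, may be absent (then None). Round and straight-sided: 80 mm high, 52 mm outside and 45 mm inside diameter, inner floor 8 mm above the underside; a low steel foot 62 mm across and 5 mm high. About 0.2 kg, weighted at the base. Origin: centre of the underside; z up along its axis. It stands upright on the bench at the start.
- cup_blue: Loose blue paint cup of a spray gun, open at the top, may be absent (then None). Round and straight-sided: 80 mm high, 52 mm outside and 45 mm inside diameter, inner floor 8 mm above the underside; a low steel foot 62 mm across and 5 mm high. About 0.2 kg, weighted at the base. Origin: centre of the underside; z up along its axis. It stands upright on the bench at the start.
- case: Fixed grey case, 260 (x) x 142 (y) x 95 mm high. Origin: centre of the underside, z up. Inside 130 mm wide (y), floor 6 mm up, split by low dividers (36 mm up) into three places 70 mm long (x), centred at x = -73, 0, +73 mm: one cup each. Solid blocks close the x ends; on each stands a steel pin (x = -119 and +119 mm, y = 0), 8 mm diameter, 12 mm above the rim, tapering to 4 mm.
- cover: Loose clear plastic plate, 260 (x) x 142 (y) x 6 mm, 0.35 kg, 13 mm holes at x = -119 and +119 mm, y = 0. Origin: centre of the underside, z up. Seated (as at the start) it is 95 mm above the case's origin, x axes parallel, either way round. Black bar handle over its middle: 100 mm along x, 14 x 14 mm, centre 40 mm above the origin, on end posts. The bench left (+y) of the case is free for it.
- tub1: Empty black tub, a closed cylinder 46 mm in diameter and 80 mm high, 50 g, loose, may be absent (then None). Origin: centre of the underside. At the start it stands upright on the floor of the case under the cover.
- tub2: Empty black tub, a closed cylinder 46 mm in diameter and 80 mm high, 50 g, loose, may be absent (then None). Origin: centre of the underside. At the start it stands upright on the floor of the case under the cover.
- tub3: Empty black tub, a closed cylinder 46 mm in diameter and 80 mm high, 50 g, loose, may be absent (then None). Origin: centre of the underside. At the start it stands upright on the floor of the case under the cover.
- carton_bin: Fixed low cardboard scrap carton, open at the top, 190 (its x) x 130 (its y) x 50 mm high, walls and floor 5 mm thick. Origin: centre of the underside, z up. It has room for three tubs in a row along x at -58, 0 and +58 mm; they may stand or lie.
- tape: Bystander: loose roll of tape lying flat, 100 mm across, 25 mm high. Origin: centre of the underside.
- oil: Bystander: loose upright grey oil bottle, 60 mm diameter, 150 mm high. Origin: centre of the underside.
- driver: Bystander: loose screwdriver with a green handle lying on the bench. Origin: under its middle.

How it is judged (in metres and radians):
On the way, in this order (a step that is already met when the one before it is completed fails the run):
1. the brush reaches the bottom of the yellow cup (bristle end within 14 mm of its inner floor) (horizontal distance between brush and cup_yellow below 0.022 m and angle between cup_yellow's own z axis and vertical below 0.25 rad and z of brush in the frame of cup_yellow between 0 and 0.022 m), for 0.05 s.
2. the brush is drawn up inside the yellow cup (bristle end at least 42 mm above its inner floor) (horizontal distance between brush and cup_yellow below 0.022 m and angle between cup_yellow's own z axis and vertical below 0.25 rad and z of brush in the frame of cup_yellow above 0.05 m), for 0.05 s.
3. the brush goes down to the bottom of the yellow cup a second time (all of step 1), for 0.05 s.
4. the brush reaches the bottom of the red cup (bristle end within 14 mm of its inner floor) (horizontal distance between brush and cup_red below 0.022 m and angle between cup_red's own z axis and vertical below 0.25 rad and z of brush in the frame of cup_red between 0 and 0.022 m), for 0.05 s.
5. the brush is drawn up inside the red cup (bristle end at least 42 mm above its inner floor) (horizontal distance between brush and cup_red below 0.022 m and angle between cup_red's own z axis and vertical below 0.25 rad and z of brush in the frame of cup_red above 0.05 m), for 0.05 s.
6. the brush goes down to the bottom of the red cup a second time (all of step 4), for 0.05 s.
7. the brush reaches the bottom of the blue cup (bristle end within 14 mm of its inner floor) (horizontal distance between brush and cup_blue below 0.022 m and angle between cup_blue's own z axis and vertical below 0.25 rad and z of brush in the frame of cup_blue between 0 and 0.022 m), for 0.05 s.
8. the brush is drawn up inside the blue cup (bristle end at least 42 mm above its inner floor) (horizontal distance between brush and cup_blue below 0.022 m and angle between cup_blue's own z axis and vertical below 0.25 rad and z of brush in the frame of cup_blue above 0.05 m), for 0.05 s.
9. the brush goes down to the bottom of the blue cup a second time (all of step 7), for 0.05 s.
At the end, for the whole second after the job is handed in: Cups upright (7 deg) on the case floor; tubs in the carton (no higher than 90 mm); cover seated on the rim over both pins (3 mm in height, 7 mm sideways, 3.5 deg); brush hanging upright (7 deg) in its stand, disc on the rim (5 mm); all released and at rest (x of cup_yellow in the frame of case between -0.108 and 0.108 m and y of cup_yellow in the frame of case between -0.065 and 0.065 m and z of cup_yellow in the frame of case between 0.002 and 0.012 m and angle between each of cup_yellow, cup_red, cup_blue, brush's own z axis and vertical below 0.12 rad and linear speed of each of cup_yellow, cup_red, cup_blue, cover, brush, tub1, tub2, tub3 below 0.02 m/s and x of cup_red in the frame of case between -0.108 and 0.108 m and y of cup_red in the frame of case between -0.065 and 0.065 m and z of cup_red in the frame of case between 0.002 and 0.012 m and x of cup_blue in the frame of case between -0.108 and 0.108 m and y of cup_blue in the frame of case between -0.065 and 0.065 m and z of cup_blue in the frame of case between 0.002 and 0.012 m and z of cover in the frame of case between 0.092 and 0.098 m and horizontal distance between cover and case below 0.007 m and angle between the x axis of cover and the x axis of case, either way round below 0.06 rad and angle between cover's own z axis and vertical below 0.03 rad and horizontal distance between brush and stand below 0.014 m and z of brush in the frame of stand between 0.005 and 0.016 m and x of tub1 in the frame of carton_bin between -0.095 and 0.095 m and y of tub1 in the frame of carton_bin between -0.065 and 0.065 m and z of tub1 in the frame of carton_bin between 0 and 0.09 m and x of tub2 in the frame of carton_bin between -0.095 and 0.095 m and y of tub2 in the frame of carton_bin between -0.065 and 0.065 m and z of tub2 in the frame of carton_bin between 0 and 0.09 m and x of tub3 in the frame of carton_bin between -0.095 and 0.095 m and y of tub3 in the frame of carton_bin between -0.065 and 0.065 m and z of tub3 in the frame of carton_bin between 0 and 0.09 m); the robot touches nothing.
It fails at once if the roll of tape is moved more than 50 mm (distance of tape from where it was at the start of the episode above 0.05 m).
It fails at once if the grey oil bottle is moved more than 50 mm (distance of oil from where it was at the start of the episode above 0.05 m).
It fails at once if the screwdriver is moved more than 50 mm (distance of driver from where it was at the start of the episode above 0.05 m).
Of tub1, tub2, tub3 only 2 to 3 are there at a start; the rules pass over those that are not, and their reading is None.
Of cup_yellow, cup_red, cup_blue only 2 to 3 are there at a start; the rules pass over those that are not, and their reading is None.
At some moment in a run one of cup_yellow, cup_red, cup_blue may be knocked a few centimetres aside while the robot is not near it.
It also fails if it takes over 208 s, if anything falls off the work surface, if the arm or the gripper's body presses on something with over 40 N, if the wrist force passes 120 N, or if a joint passes its speed limit or range.

## Working session

There is one attempt and no reset: what is moved stays moved. The work goes in short steps, Python scripts to look and compute and a tool call to move; the robot and the scene stay as the last step left them, time stands still between calls to the robot, and variables do not carry over. Pictures are saved under pics/ and viewed, and the job is handed in when it is done.

Besides the shell and the picture viewer there is one more tool, called after ">>>" by a JSON object that holds its "op" and its "data". play_rows: Moves the arm, as the interface text tells. Its arguments: {"type":"object","properties":{"rows":{"type":"array"}},"required":["rows"]}

```bash
ls; mkdir -p pics; python3 - <<'E'
from station import r
import cv2,numpy as np
print(r.get_state(), r.finger_overhang)
for n in ["scene","top","wrist"]:
    c=r.read_camera(n); cv2.imwrite(f"pics/{n}0.png",c["img"][:,:,::-1])
    print(n,{k:(v if k not in("img","depth") else v.shape) for k,v in c.items()})
E
```

```text
pics
{'time_s': 0.0, 'q': array([ 1.00371882e+00,  1.81547738e-01,  1.60795443e+00, -7.28275727e-06,
        1.35380116e+00, -2.06303930e-01]), 'qvel': array([ 0.00049291, -0.00153883, -0.00108888, -0.00014034,  0.00099528,
        0.00157867]), 'effort': array([ 1.55488058e-03, -4.33840656e+01, -3.41864884e+01,  7.03086751e-02,
        3.82896164e-02, -9.44800172e-05]), 'eef_pos': array([202.69945531, 537.57680113, 259.83223189]), 'tcp_rot': array([-0.69507227,  0.69619448, -0.12708727,  0.12663574]), 'contact_force': array([-0.89454374,  0.31918636,  0.16223854]), 'ft_torque': array([-0.02933909, -0.02330171,  0.02327918]), 'gripper_width': 88.2534820601581} 22.0
scene {'img': (400, 640, 3), 'depth': (400, 640), 'camera_matrix': array([[424.8481517 ,   0.        , 319.43313431],
       [  0.        , 424.8481517 , 194.93143923],
       [  0.        ,   0.        ,   1.        ]]), 'D': array([-0.11601491,  0.        ,  0.        ,  0.        ,  0.        ]), 'rvec': array([ 2.18540253,  0.8589459 , -0.36374182]), 'tvec': array([-365.26430005, -214.81244153, 1595.5923361 ])}
top {'i
[... 351 characters left out ...]
array([ -86.85934821,  534.6685269 , 1137.20820387])}
wrist {'img': (400, 640, 3), 'depth': (400, 640), 'camera_matrix': array([[359.40868919,   0.        , 320.55229449],
       [  0.        , 359.40868919, 201.97444699],
       [  0.        ,   0.        ,   1.        ]]), 'D': array([0.02108133, 0.        , 0.        , 0.        , 0.        ]), 'mount': array([[-8.53344449e-04,  9.53069510e-01,  3.02750360e-01,
        -7.86921130e+01],
       [ 2.20825443e-05, -3.02750453e-01,  9.53069863e-01,
        -1.23650848e+02],
       [ 9.99999636e-01,  8.19982375e-04,  2.37304219e-04,
        -1.22524544e+00],
       [ 0.00000000e+00,  0.00000000e+00,  0.00000000e+00,
         1.00000000e+00]])}
```

View pics/scene0.png

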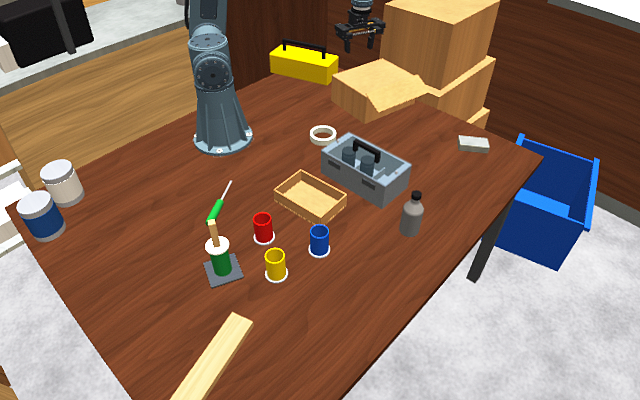

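View pics/top0.png

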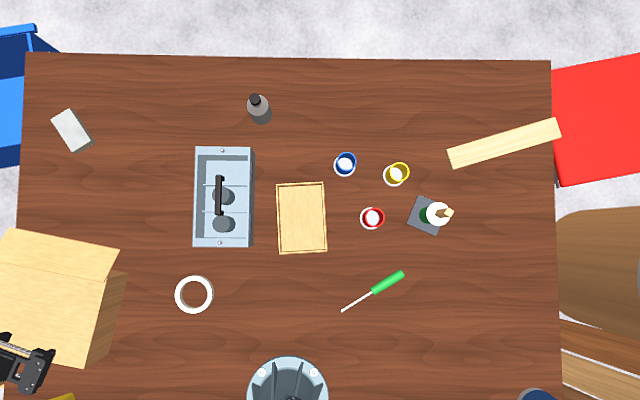

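View pics/wrist0.png

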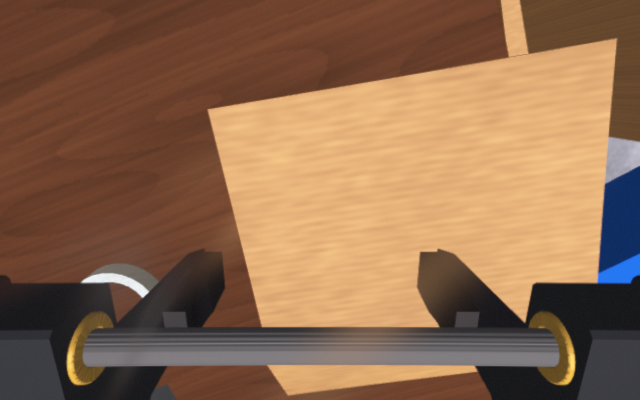

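```bash
cat > h.py <<'E'
from station import r
import cv2,numpy as np
from scipy.spatial.transform import Rotation as R
np.set_printoptions(precision=1,suppress=True)
def pose(c,st=None):
    "R,t cam->world"
    if "mount" in c:
        q=st["tcp_rot"]; T=np.eye(4); T[:3,:3]=R.from_quat([q[1],q[2],q[3],q[0]]).as_matrix(); T[:3,3]=st["eef_pos"]
        T=T@c["mount"]; return T[:3,:3],T[:3,3]
    A=cv2.Rodrigues(c["rvec"])[0]; return A.T,-A.T@c["tvec"]
def ray(c,uv,st=None):
    p=cv2.undistortPoints(np.array([[uv]],float),c["camera_matrix"],c["D"])[0,0]
    A,t=pose(c,st); return t,A@np.array([p[0],p[1],1.])
def atz(c,uv,z,st=None):
    o,d=ray(c,uv,st); return o+d*(z-o[2])/d[2]
def tri(*rays):
    M=np.zeros((3,3));b=np.zeros(3)
    for o,d in rays:
        d=d/np.linalg.norm(d);P=np.eye(3)-np.outer(d,d);M+=P;b+=P@o
    x=np.linalg.solve(M,b)
    return x,[np.linalg.norm((np.eye(3)-np.outer(d,d)/(d@d))@(x-o)) for o,d in rays]
def cloud(c,st=None):
    h,w=c["depth"].shape
    g=np.stack(np.meshgrid(np.arange(w),np.arange(h)),-1).reshape(-1,1,2).astype(float)
    p=cv2.undistortPoints(g,c["camera_matrix"],c["D"])[:,0]
    d=c["depth"].reshape(-1,1)
    A,t=pose(c,st); P=np.hstack([p*d,d])@A.T+t; P[d[:,0]==0]=np.nan
    return P.reshape(h,w,3)
def proj(c,P,st=None):
    A,t=pose(c,st); rv=cv2.Rodrigues(A.T)[0]
    return cv2.projectPoints(np.array(P,float).reshape(-1,1,3),rv,-A.T@t,c["camera_matrix"],c["D"])[0][:,0]
def crop(c,x0,y0,x1,y1,s,name):
    cv2.imwrite(f"pics/{name}.png",cv2.resize(np.ascontiguousarray(c["img"][y0:y1,x0:x1,::-1]),None,fx=s,fy=s,interpolation=cv2.INTER_CUBIC))
def st():
    s=r.get_state(); ax=R.from_quat(np.r_[s["tcp_rot"][1:],s["tcp_rot"][0]]).as_matrix()
    print("t",s["time_s"],"pos",s["eef_pos"],"F",s["contact_force"],"w",s["gripper_width"]); print("x",ax[:,0].round(3),"y",ax[:,1].round(3),"z",ax[:,2].round(3)); return s
E
python3 - <<'E'
from h import *
t=r.read_camera("top");s=r.read_camera("scene")
crop(t,180,135,260,255,5,"tcase"); crop(t,320,140,460,240,5,"tcups"); crop(s,200,170,340,290,5,"scups"); crop(s,260,120,430,230,4,"scase")
st()
P=cloud(t)
for uv in [(100,200),(320,280),(222,152),(222,243),(225,222),(225,195),(218,180),(300,190),(372,210),(372,217),(345,164),(397,174),(438,214)]:
    print(uv,P[uv[1],uv[0]])
E
```

```text
t 0.25 pos [202.8 537.8 260.3] F [-0.1  1.7 -0.3] w 88.25346697092631
x [ 0.9 -0.4 -0. ] y [-0. -0. -1.] z [ 0.4  0.9 -0. ]
(100, 200) [530.6 523.4   2.6]
(320, 280) [312.8 -88.1   0.8]
(222, 152) [652.  171.3  96.7]
(222, 243) [416.4 165.7  96. ]
(225, 222) [470.1 158.9  98.7]
(225, 195) [539.5 160.2 100.1]
(218, 180) [573.2 169.7 141.9]
(300, 190) [563.9 -29.7   0.9]
(372, 210) [ 508.6 -232.8    7.1]
(372, 217) [ 488.9 -232.5    9. ]
(345, 164) [ 638.  -156.3    9.1]
(397, 174) [ 610.8 -303.3    9.8]
(438, 214) [ 493.3 -377.   142.8]
```

View pics/tcase.png

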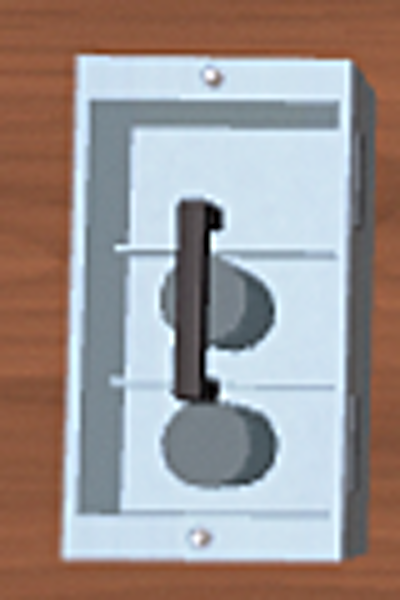

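View pics/tcups.png

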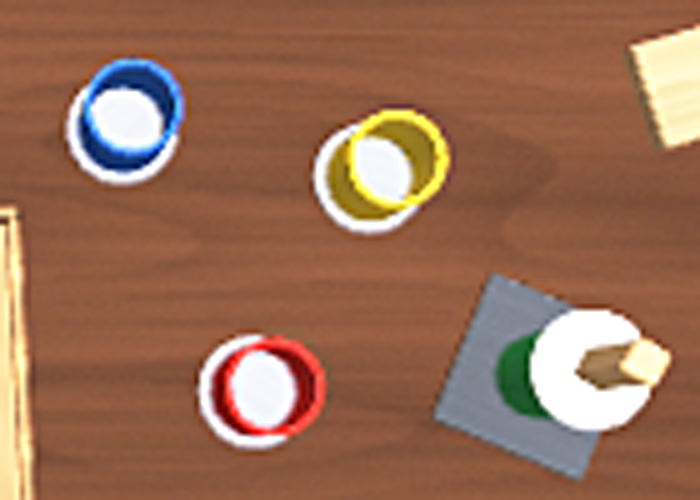

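View pics/scups.png

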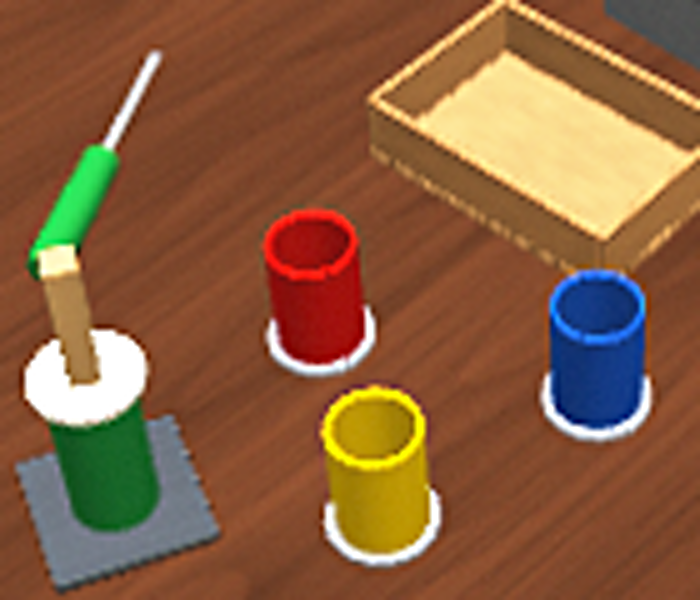

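View pics/scase.png

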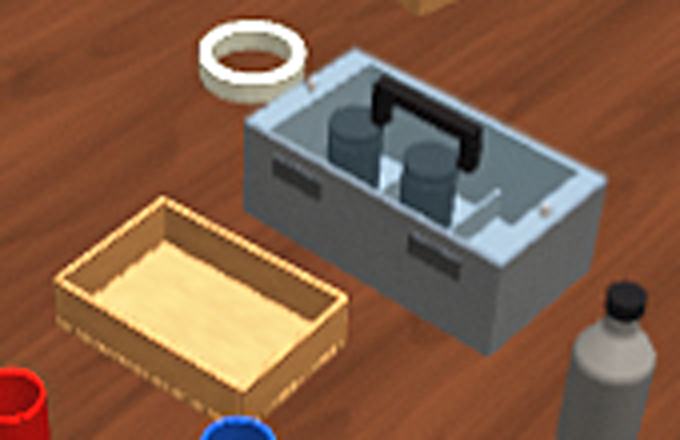

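```bash
python3 - <<'E'
from h import *
t=r.read_camera("top");s=r.read_camera("scene")
M={"red":((374.4,217.4),(262.2,218.8)),"yellow":((399.6,171.6),(274.8,255.6)),"blue":((346.6,160),(319.4,231.4)),"htop":((449,212.6),(211.4,222.2)),"disc":((438.4,214),(217.4,245.4)),
"pinfar":((222.4,150.2),(396.5,173)),"pinnear":((220,242.6),(337.5,141.2))}
for k,(a,b) in M.items():
    x,e=tri(ray(t,a),ray(s,b)); print(k,x,np.round(e,1))
for n,c in (("top",t),("scene",s)):
    P=cloud(c); hsv=cv2.cvtColor(c["img"],cv2.COLOR_RGB2HSV)
    reg=(P[...,0]>400)&(P[...,0]<720)&(P[...,1]<-100)&(P[...,1]>-460)
    for k,(lo,hi) in {"red":(0,4),"yellow":(26,33),"blue":(105,118),"green":(55,70)}.items():
        m=reg&(hsv[...,0]>=lo)&(hsv[...,0]<=hi)&(hsv[...,1]>180)
        mm=m&(P[...,2]>72)
        q=P[mm]; print(n,k,m.sum(),mm.sum(),np.nanmedian(q,0) if len(q) else '', (np.nanmin(q,0)+np.nanmax(q,0))/2 if len(q) else '', np.nanmax(P[m],0) if m.any() else '')
    m=(P[...,2]>110)&reg
    q=P[m]
    for lo,hi in ((110,117),(120,160),(160,190),(190,205)):
        k=q[(q[:,2]>lo)&(q[:,2]<hi)]; print(n,"brush",lo,len(k),k.mean(0) if len(k) else '')
E
```

```text
red [ 486.8 -227.1   79.7] [1.8 1.8]
yellow [ 608.9 -293.6   81.6] [2.3 2.3]
blue [ 637.4 -154.1   82.7] [0.7 0.7]
htop [ 495.8 -385.7  194.5] [2. 2.]
disc [ 496.4 -385.9  109.7] [2.8 2.8]
pinfar [657.3 170.7 100.6] [1.7 1.7]
pinnear [418.6 170.6 101.7] [1.4 1.4]
top red 144 49 [ 483.7 -232.4   78.4] [ 486.7 -227.6   78.5] [ 517.4 -201.9   84.5]
top yellow 30 22 [ 612.4 -295.8   78.9] [ 607.3 -294.5   78. ] [ 631.4 -270.1   81.7]
top blue 147 35 [ 629.9 -158.9   76.8] [ 634.1 -152.3   76.8] [ 658.4 -128.1   80.7]
top green 29 9 [ 495.8 -363.8   75.5] [ 496.9 -363.3   77.8] [ 512.8 -362.    82.9]
top brush 110 145 [ 495.4 -380.9  111.7]
top brush 120 48 [ 495.4 -381.9  141. ]
top brush 160 37 [ 497.2 -381.2  176. ]
top brush 190 58 [ 496.6 -386.8  194.6]
scene red 505 119 [ 486.8 -225.2   78.6] [ 485.3 -225.7   78.7] [ 513.7 -157.7   84.9]
scene yellow 81 78 [ 607.3 -289.8   80.5] [ 607.6 -291.1   80.7] [ 633.9 -264.9   84.5]
scene blue 500 101 [ 635.8 -155.3   78.1] [ 635.3 -151.7   77.8] [ 660.  -125.6   83.6]
scene green 343 104 [ 516.  -394.9   84.4] [ 507.5 -389.7   85.2] [ 522.7 -370.3   98.4]
scene brush 110 168 [ 497.8 -383.8  111.7]
scene brush 120 86 [ 502.9 -387.6  139.5]
scene brush 160 70 [ 503.2 -387.7  175.1]
scene brush 190 52 [ 497.9 -384.8  195. ]
```

>>> {"op": "play_rows", "data": {"rows": [0,0,1.05,0.0147,-0.0461,0.004,0,0,0,1.05,0.0147,-0.0461,0.004,0,0,0,1.05,0.0147,-0.0461,0.004,0,0,0,1.05,0.0147,-0.0461,0.004,0,0,0,1.05,0.0147,-0.0461,0.004,0,0,0,1.05,0.0147,-0.0461,0.004,0,0,0,1.05,0.0147,-0.0461,0.004,0,0,0,1.05,0.0147,-0.0461,0.004,0,0,0,1.05,0.0147,-0.0461,0.004,0,0,0,1.05,0.0147,-0.0461,0.004,0]}}

```text
time_s: 1.6
eef_pos: [350.2, 75.5, 301.2]
tcp_rot: [0.704, -0.704, 0.062, -0.063]
contact_force: [0.5, -0.3, 0.2]
gripper_width: 88.1
```

>>> {"op": "play_rows", "data": {"rows": [0,0,1.05,0.0147,-0.0461,0.004,0,0,0,1.05,0.0147,-0.0461,0.004,0,0,0,1.05,0.0147,-0.0461,0.004,0,0,0,1.05,0.0147,-0.0461,0.004,0,0,0,1.05,0.0147,-0.0461,0.004,0,0,0,1.05,0.0147,-0.0461,0.004,0,0,0,1.05,0.0147,-0.0461,0.004,0,0,0,1.05,0.0147,-0.0461,0.004,0,0,0,1.05,0.0147,-0.0461,0.004,0,0,0,1.05,0.0147,-0.0461,0.004,0]}}

```text
time_s: 2.85
eef_pos: [497.3, -385.5, 340.7]
tcp_rot: [0.707, -0.707, -0.002, 0.002]
contact_force: [0.2, 0.2, 0.1]
gripper_width: 88.0
```

```bash
python3 - <<'E'
from h import *
s=st(); print(s["q"]); w=r.read_camera("wrist"); cv2.imwrite("pics/w1.png",w["img"][:,:,::-1])
E
```

```text
t 2.85 pos [ 497.3 -385.5  340.7] F [0.2 0.2 0.1] w 87.99632778511275
x [1. 0. 0.] y [ 0.  0. -1.] z [-0.  1.  0.]
[-0.8  0.2  1.4  0.   1.5 -2.4]
```

View pics/w1.png

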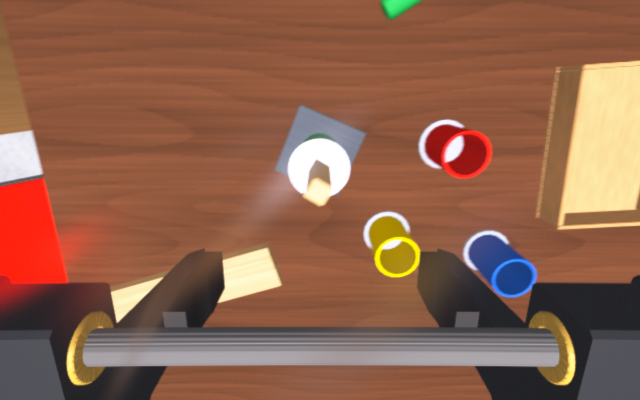

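```bash
python3 - <<'E'
from h import *
s=r.get_state(); w=r.read_camera("wrist"); crop(w,270,95,370,215,6,"w1c")
E
```

```text
(no output)
```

View pics/w1c.png

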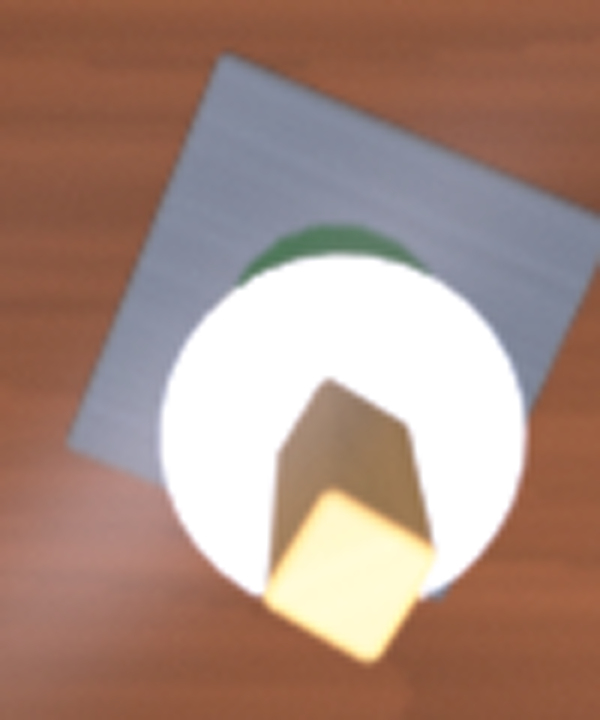

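```bash
python3 - <<'E'
from h import *
s=r.get_state(); w=r.read_camera("wrist")
c=np.array([atz(w,(270+x/6,95+y/6),195,s) for x,y in [(333,490),(436,550),(370,663),(265,602)]])
print(c,c.mean(0)); d=np.roll(c,-1,0)-c; print(np.linalg.norm(d,axis=1),np.degrees(np.arctan2(d[:,1],d[:,0])))
# disc centre & plate corners
print(atz(w,(270+343/6,95+435/6),110,s))
c=np.array([atz(w,(270+x/6,95+y/6),8,s) for x,y in [(222,52),(600,215),(68,445)]]);print(c, (c[1]+c[2])/2)
E
```

```text
[[ 482.7 -385.4  195. ]
 [ 490.5 -372.1  195. ]
 [ 505.9 -380.3  195. ]
 [ 497.6 -394.1  195. ]] [ 494.2 -383.   195. ]
[15.5 17.4 16.  17.3] [  59.4  -28.4 -121.1  149.8]
[ 493.7 -382.6  110. ]
[[ 436.4 -406.     8. ]
 [ 468.8 -327.6    8. ]
 [ 518.  -439.8    8. ]] [ 493.4 -383.7    8. ]
```

>>> {"op": "play_rows", "data": {"rows": [0,0,-5,0,0.0002,-0.0295,0,0,0,-5,0,0.0002,-0.0295,0,0,0,-5,0,0.0002,-0.0295,0,0,0,-5,0,0.0002,-0.0295,0,0,0,-5,0,0.0002,-0.0295,0,0,0,-5,0,0,-0.0295,0,0,0,0,0,0,0,0,0,0,0,0,0,0,1,0,0,0,0,0,0,1,0,0,0,0,0,0,1]}}

```text
time_s: 4.25
eef_pos: [497.4, -383.4, 165.0]
tcp_rot: [-0.683, 0.684, -0.18, 0.181]
contact_force: [0.2, 0.3, -0.1]
gripper_width: 60.2
```

```bash
python3 - <<'E'
from h import *
s=st(); w=r.read_camera("wrist"); cv2.imwrite("pics/w2.png",w["img"][:,:,::-1])
E
```

```text
t 4.25 pos [ 497.4 -383.4  165. ] F [ 0.2  0.3 -0.1] w 60.23848900539894
x [ 0.9 -0.5  0. ] y [ 0. -0. -1.] z [ 0.5  0.9 -0. ]
```

View pics/w2.png

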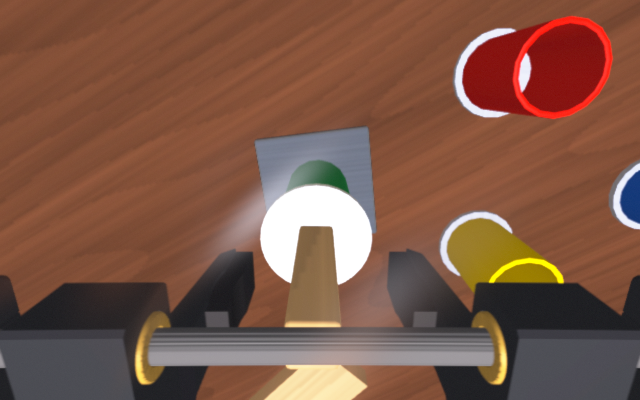

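>>> {"op": "play_rows", "data": {"rows": [0,0,0,0,0,0,1,0,0,0,0,0,0,1,0,0,0,0,0,0,1,0,0,0,0,0,0,1,0,0,0,0,0,0,1,0,0,0,0,0,0,1,0,0,0,0,0,0,1,0,0,0,0,0,0.03,1,0,0,0,0,0,0.045,1,0,0,0,0,0,0.045,1]}}

```text
time_s: 5.55
eef_pos: [496.8, -382.7, 284.6]
tcp_rot: [0.684, -0.683, 0.181, -0.181]
contact_force: [-0.1, -0.8, -1.3]
gripper_width: 18.1
```

```bash
python3 - <<'E'
from h import *
s=st(); w=r.read_camera("wrist"); cv2.imwrite("pics/w3.png",w["img"][:,:,::-1])
t=r.read_camera("top");c=r.read_camera("scene"); crop(c,180,130,360,290,4,"s3"); crop(t,320,130,480,250,5,"t3")
E
```

```text
t 5.55 pos [ 496.8 -382.7  284.6] F [-0.1 -0.8 -1.3] w 18.117802217470686
x [ 0.9 -0.5 -0. ] y [-0.  0. -1.] z [0.5 0.9 0. ]
```

View pics/w3.png

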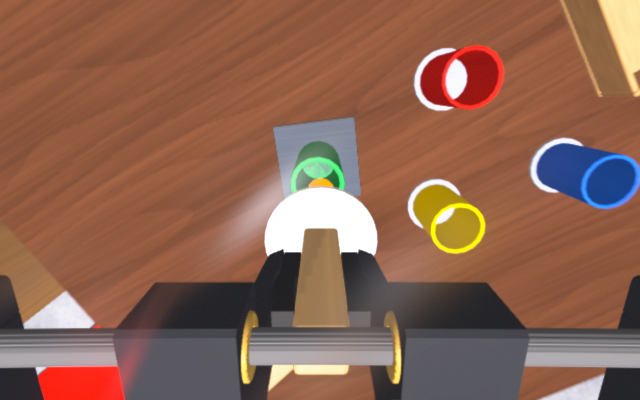

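View pics/s3.png

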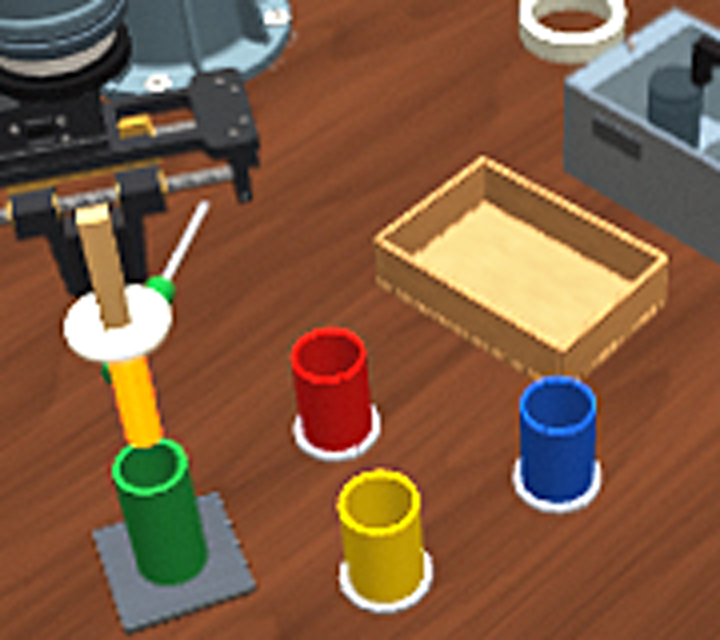

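```bash
python3 - <<'E'
from h import *
s=r.get_state(); w=r.read_camera("wrist")
z=s["eef_pos"][2]-155
print(atz(w,(321,239),z+100,s))
t=r.read_camera("top");c=r.read_camera("scene")
for n,cc in (("top",t),("scene",c)):
    P=cloud(cc);hsv=cv2.cvtColor(cc["img"],cv2.COLOR_RGB2HSV)
    reg=(P[...,0]>400)&(P[...,0]<600)&(P[...,1]<-320)&(P[...,1]>-460)&(P[...,2]>z-10)
    m=reg&(hsv[...,1]<40)&(hsv[...,2]>200)&(P[...,2]<z+110); print(n,"disc",m.sum(),P[m].mean(0),(P[m].min(0)+P[m].max(0))/2)
    m=reg&(hsv[...,0]>8)&(hsv[...,0]<24)&(hsv[...,1]>200)&(P[...,2]<z+90); 
    if m.sum(): print("brist",m.sum(),P[m].min(0),P[m].max(0),[P[m&(P[...,2]>a)&(P[...,2]<a+15)].mean(0) for a in (z,z+20,z+40,z+60)])
    g=reg&0 if 0 else (P[...,0]>450)&(P[...,0]<540)&(P[...,1]<-330)&(P[...,1]>-440)&(hsv[...,0]>50)&(hsv[...,0]<75)&(hsv[...,1]>150)&(P[...,2]>98)
    print("tube rim",g.sum(),P[g].mean(0) if g.sum() else '',(P[g].min(0)+P[g].max(0))/2 if g.sum() else '')
print(proj(c,[[497,-384,z],[497,-384,z+76]]))
crop(c,190,200,240,290,8,"s3b")
E
```

```text
[ 497.1 -384.7  232. ]
top disc 88 [ 498.3 -365.6  228.6] [ 502.4 -370.5  186.9]
brist 12 [ 488.5 -383.3  130.6] [ 506.1 -375.6  155.1] [array([ 496.5, -378.6,  141.5]), array([ 495.2, -375.8,  155.1]), array([nan, nan, nan]), array([nan, nan, nan])]
tube rim 57 [ 495.3 -375.7  103.7] [ 496.3 -380.5  103.2]
scene disc 307 [ 501.7 -384.1  230. ] [ 497.8 -381.5  232.2]
brist 156 [ 489.4 -391.6  129.9] [ 508.3 -371.1  202.7] [array([ 501.8, -383.7,  140.5]), array([ 502.4, -382.7,  159.5]), array([ 502.1, -384.3,  180.3]), array([ 502.9, -384.6,  196.2])]
tube rim 117 [ 501.1 -387.3  105.1] [ 497.3 -385.1  183.1]
[[215.6 239.2]
 [210.5 218.1]]<stdin>:11: RuntimeWarning: Mean of empty slice.
  ret = um.true_divide(
```

View pics/s3b.png

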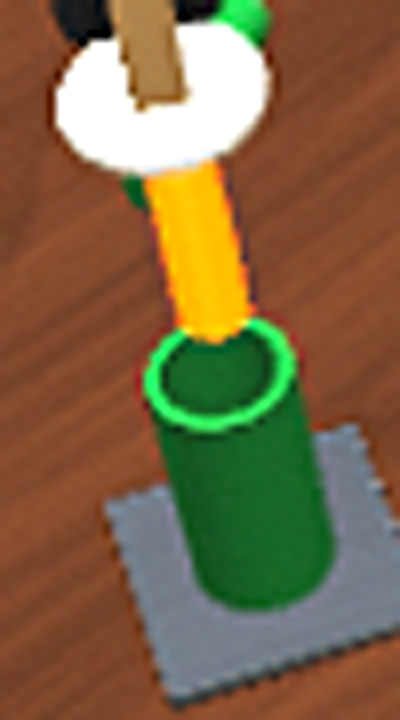

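>>> {"op": "play_rows", "data": {"rows": [0,0,0,0.0277,0.0229,0,1,0,0,0,0.0277,0.0229,0,1,0,0,0,0.0277,0.0229,0,1,0,0,0,0.0277,0.0229,0,1,0,0,0,0,0,0,1,0,0,0,0,0,-0.03,1,0,0,0,0,0,-0.03,1,0,0,0,0,0,-0.03,1,0,0,0,0,0,-0.025,1,0,0,0,0,0,0,1]}}

```text
time_s: 7.1
eef_pos: [605.1, -290.8, 164.7]
tcp_rot: [0.684, -0.683, 0.184, -0.179]
contact_force: [-0.2, 0.2, -0.9]
gripper_width: 17.8
```

```bash
python3 - <<'E'
from h import *
s=st(); w=r.read_camera("wrist"); cv2.imwrite("pics/w4.png",w["img"][:,:,::-1])
c=r.read_camera("scene"); crop(c,180,130,360,290,4,"s4")
E
```

```text
t 7.1 pos [ 605.1 -290.8  164.7] F [-0.2  0.2 -0.9] w 17.847154221095686
x [ 0.9 -0.5 -0. ] y [-0.  0. -1.] z [0.5 0.9 0. ]
```

View pics/w4.png

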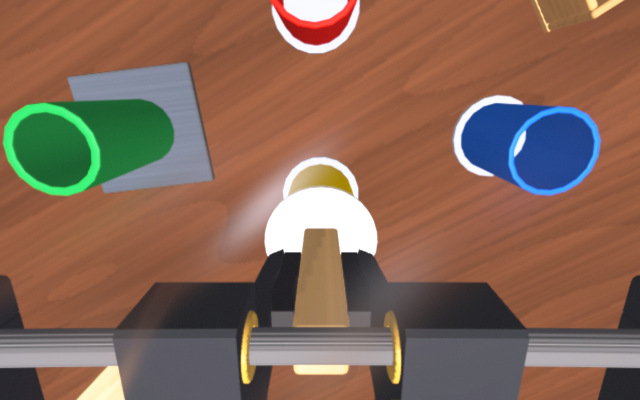

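View pics/s4.png

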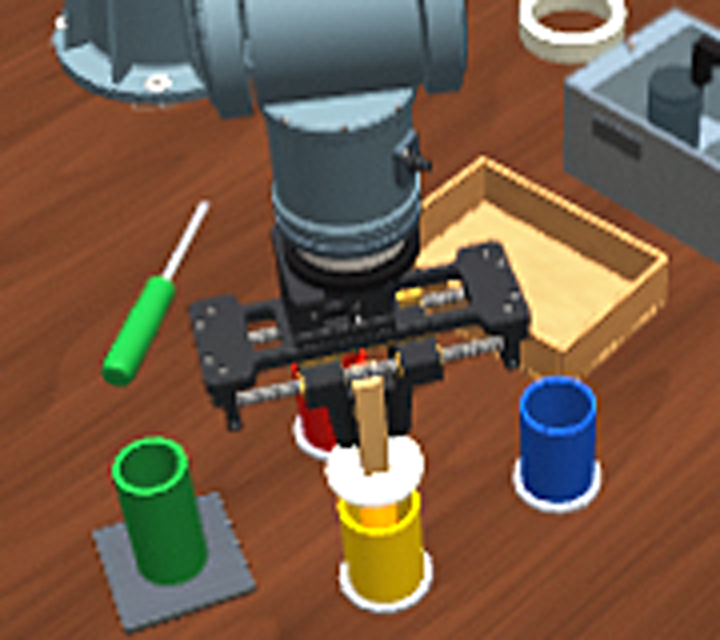

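```bash
python3 - <<'E'
from h import *
s=st(); c=r.read_camera("scene"); s=st()
crop(c,250,210,300,290,8,"s4b")
E
```

```text
t 7.2 pos [ 607.2 -291.9  168.5] F [-0.   0.3 -0.7] w 17.629303157470982
x [ 0.9 -0.5 -0. ] y [-0.  0. -1.] z [ 0.5  0.9 -0. ]
t 7.25 pos [ 607.8 -292.1  169.5] F [ 0.1 -0.5 -1.3] w 17.9599029966302
x [ 0.9 -0.5  0. ] y [ 0. -0. -1.] z [ 0.5  0.9 -0. ]
```

View pics/s4b.png

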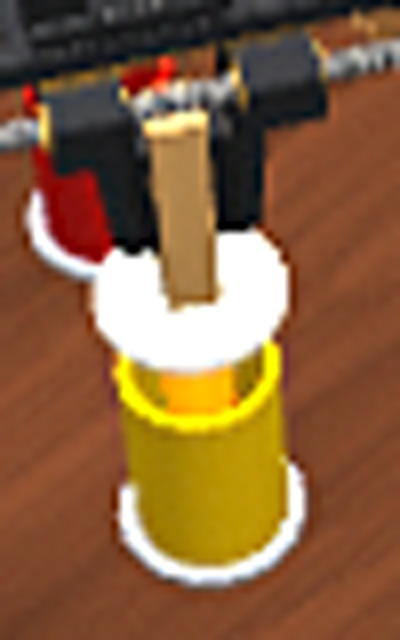

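>>> {"op": "play_rows", "data": {"rows": [0,0,0,0,0,-0.002,1,0,0,0,0,0,0,1,0,0,0,0,0,0.026,1,0,0,0,0,0,0.026,1,0,0,0,0,0,0,1,0,0,0,0,0,0,1,0,0,0,0,0,-0.026,1,0,0,0,0,0,-0.026,1,0,0,0,0,0,0,1,0,0,0,0,0,0,1]}}

```text
time_s: 8.5
eef_pos: [607.6, -291.3, 166.3]
tcp_rot: [0.684, -0.683, 0.181, -0.181]
contact_force: [1.0, -0.5, -0.5]
gripper_width: 17.9
```

>>> {"op": "play_rows", "data": {"rows": [0,0,0,0,0,0,1,0,0,0,0,0,0,1,0,0,0,0,0,0.03,1,0,0,0,0,0,0.03,1,0,0,0,0,0,0.03,1,0,0,0,0,0,0.028,1,0,0,0,0,0,0,1,0,0,0,0,0,0,1,0,0,0,0,0,0,1,0,0,0,0,0,0,1]}}

```text
time_s: 9.75
eef_pos: [607.4, -291.1, 283.3]
tcp_rot: [0.684, -0.683, 0.182, -0.18]
contact_force: [-0.8, 0.3, -1.5]
gripper_width: 17.8
```

```bash
cat > cups.py <<'E'
from h import *
def cups():
  for n in ("top","scene"):
    c=r.read_camera(n)
    P=cloud(c); hsv=cv2.cvtColor(c["img"],cv2.COLOR_RGB2HSV)
    reg=(P[...,0]>350)&(P[...,0]<800)&(P[...,1]<330)&(P[...,1]>-460)&(P[...,2]>72)&(P[...,2]<90)
    for k,(lo,hi) in {"red":(0,4),"yellow":(26,33),"blue":(105,118)}.items():
        m=reg&(hsv[...,0]>=lo)&(hsv[...,0]<=hi)&(hsv[...,1]>180); q=P[m]
        if len(q): print(n,k,len(q),(q.min(0)+q.max(0))/2,(q.max(0)-q.min(0)))
E
python3 - <<'E'
from cups import *
s=st(); cups(); t=r.read_camera("top"); crop(t,320,130,480,250,5,"t5")
E
```

```text
t 9.75 pos [ 607.4 -291.1  283.3] F [-0.8  0.3 -1.5] w 17.794800730399434
x [ 0.9 -0.5 -0. ] y [-0.  0. -1.] z [0.5 0.9 0. ]
top yellow 1 [ 593.6 -310.4   77.9] [0. 0. 0.]
top blue 33 [ 634.  -152.2   77.9] [47.  45.7 11.2]
scene red 62 [ 485.2 -236.7   78.2] [51.5 30.8 12.4]
scene yellow 79 [ 607.8 -291.5   79. ] [51.8 50.5  9.2]
scene blue 109 [ 635.  -152.3   78.2] [49.8 50.6 12.3]
```

View pics/t5.png

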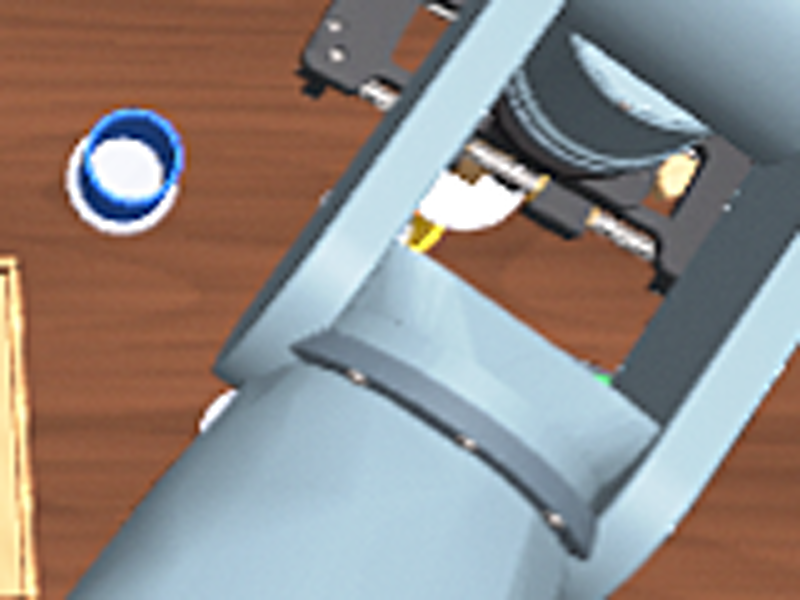

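>>> {"op": "play_rows", "data": {"rows": [0,0,0,-0.0302,0.0164,0,1,0,0,0,-0.0302,0.0164,0,1,0,0,0,-0.0302,0.0164,0,1,0,0,0,-0.0302,0.0164,0,1,0,0,0,0,0,0,1,0,0,0,0,0,-0.03,1,0,0,0,0,0,-0.03,1,0,0,0,0,0,0,1,0,0,0,0,0,0,1,0,0,0,0,0,0,1]}}

```text
time_s: 11.15
eef_pos: [487.9, -226.5, 226.3]
tcp_rot: [-0.683, 0.684, -0.18, 0.182]
contact_force: [0.3, -0.3, -1.5]
gripper_width: 17.8
```

```bash
python3 - <<'E'
from cups import *
s=st(); cups(); c=r.read_camera("scene"); crop(c,180,150,360,290,4,"s5")
w=r.read_camera("wrist"); cv2.imwrite("pics/w5.png",w["img"][:,:,::-1])
E
```

```text
t 11.15 pos [ 487.9 -226.5  226.3] F [ 0.3 -0.3 -1.5] w 17.775333172975504
x [ 0.9 -0.5  0. ] y [ 0. -0. -1.] z [ 0.5  0.9 -0. ]
top yellow 7 [ 619.  -284.1   76.7] [25.5 28.1  7.5]
top blue 36 [ 634.  -152.3   77.3] [46.6 45.9  9.9]
scene red 88 [ 485.6 -226.7   78.1] [53.3 50.5 12.2]
scene yellow 78 [ 607.5 -291.4   81.2] [50.2 51.2  9.4]
scene blue 111 [ 634.6 -152.2   79. ] [48.7 51.9 13.7]
```

View pics/s5.png

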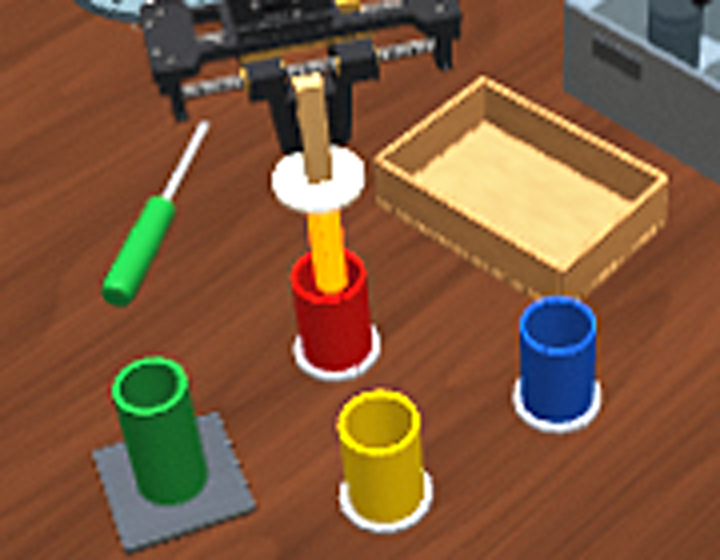

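View pics/w5.png

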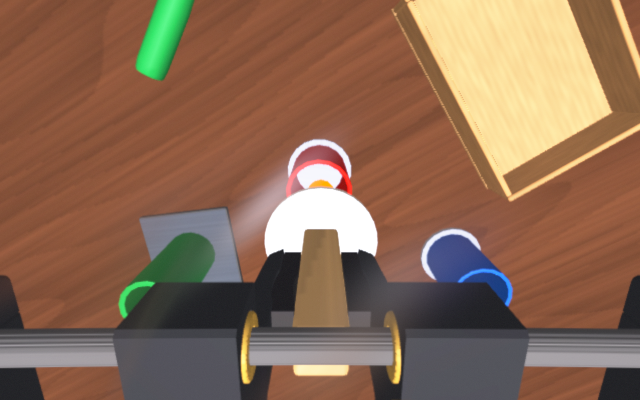

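>>> {"op": "play_rows", "data": {"rows": [0,0,0,0,0,-0.029,1,0,0,0,0,0,-0.029,1,0,0,0,0,0,0,1,0,0,0,0,0,0,1,0,0,0,0,0,0.026,1,0,0,0,0,0,0.026,1,0,0,0,0,0,0,1,0,0,0,0,0,0,1,0,0,0,0,0,-0.026,1,0,0,0,0,0,-0.026,1]}}

```text
time_s: 12.6
eef_pos: [486.5, -225.5, 165.2]
tcp_rot: [0.684, -0.683, 0.181, -0.181]
contact_force: [-1.0, 0.2, -0.6]
gripper_width: 17.9
```

>>> {"op": "play_rows", "data": {"rows": [0,0,0,0,0,0,1,0,0,0,0,0,0,1,0,0,0,0,0,0,1,0,0,0,0,0,0.03,1,0,0,0,0,0,0.03,1,0,0,0,0,0,0.03,1,0,0,0,0,0,0.028,1,0,0,0,0,0,0,1,0,0,0,0,0,0,1,0,0,0,0,0,0,1]}}

```text
time_s: 13.85
eef_pos: [486.4, -225.4, 283.2]
tcp_rot: [0.684, -0.683, 0.182, -0.18]
contact_force: [0.2, -0.7, -1.3]
gripper_width: 18.0
```

```bash
python3 - <<'E'
from cups import *
s=st(); cups(); 
E
```

```text
t 13.85 pos [ 486.4 -225.4  283.2] F [ 0.2 -0.7 -1.3] w 18.00093028089608
x [ 0.9 -0.5 -0. ] y [-0.  0. -1.] z [0.5 0.9 0. ]
top yellow 8 [ 615.4 -284.1   79.1] [32.8 27.4 12.9]
top blue 29 [ 633.7 -152.3   78.4] [46.8 45.9 11.1]
scene red 124 [ 485.9 -225.2   78.3] [54.3 52.3 11.7]
scene yellow 79 [ 608.1 -291.4   79.8] [52.  51.8 10.5]
scene blue 106 [ 634.9 -151.5   78. ] [49.7 49.8 11.9]
```

>>> {"op": "play_rows", "data": {"rows": [0,0,0,0.0373,0.0184,0,1,0,0,0,0.0373,0.0184,0,1,0,0,0,0.0373,0.0184,0,1,0,0,0,0.0373,0.0184,0,1,0,0,0,0,0,0,1,0,0,0,0,0,-0.03,1,0,0,0,0,0,-0.03,1,0,0,0,0,0,0,1,0,0,0,0,0,0,1,0,0,0,0,0,0,1]}}

```text
time_s: 15.2
eef_pos: [636.8, -152.7, 226.7]
tcp_rot: [-0.683, 0.684, -0.18, 0.182]
contact_force: [-0.1, -0.3, -0.2]
gripper_width: 18.0
```

```bash
python3 - <<'E'
from cups import *
s=st(); cups(); c=r.read_camera("scene"); crop(c,180,150,360,290,4,"s6")
E
```

```text
t 15.2 pos [ 636.8 -152.7  226.7] F [-0.1 -0.3 -0.2] w 18.022814304024255
x [ 0.9 -0.5  0. ] y [ 0. -0. -1.] z [0.5 0.9 0. ]
top red 32 [ 486.7 -231.5   78.2] [47.6 39.9 12.5]
top yellow 20 [ 607.2 -293.7   78.9] [48.2 47.7  7.7]
top blue 16 [ 619.7 -150.7   77.2] [18.9 42.7  8.4]
scene red 129 [ 484.8 -225.5   77.9] [53.7 53.5 11.2]
scene yellow 80 [ 607.4 -291.8   79.8] [51.3 49.7 10.2]
scene blue 86 [ 635.4 -151.7   78.2] [49.7 50.6 12.1]
```

View pics/s6.png

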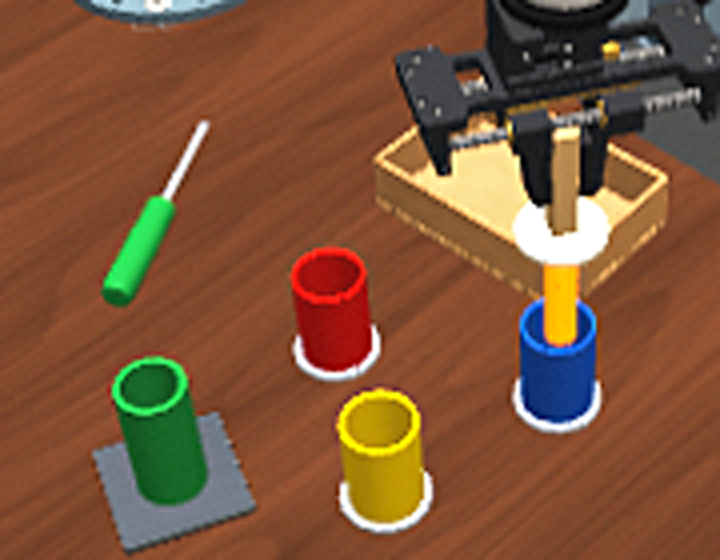

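Brush is centred over the blue cup; scrub it.

>>> {"op": "play_rows", "data": {"rows": [0,0,0,0,0,-0.029,1,0,0,0,0,0,-0.029,1,0,0,0,0,0,0,1,0,0,0,0,0,0,1,0,0,0,0,0,0.026,1,0,0,0,0,0,0.026,1,0,0,0,0,0,0,1,0,0,0,0,0,0,1,0,0,0,0,0,-0.026,1,0,0,0,0,0,-0.026,1]}}

```text
time_s: 16.6
eef_pos: [635.6, -152.0, 165.0]
tcp_rot: [0.684, -0.683, 0.181, -0.181]
contact_force: [0.1, -0.0, -0.3]
gripper_width: 17.7
```

>>> {"op": "play_rows", "data": {"rows": [0,0,0,0,0,0,1,0,0,0,0,0,0,1,0,0,0,0,0,0,1,0,0,0,0,0,0.03,1,0,0,0,0,0,0.03,1,0,0,0,0,0,0.03,1,0,0,0,0,0,0.028,1,0,0,0,0,0,0,1,0,0,0,0,0,0,1,0,0,0,0,0,0,1]}}

```text
time_s: 17.85
eef_pos: [635.5, -151.9, 282.8]
tcp_rot: [0.684, -0.683, 0.182, -0.18]
contact_force: [0.3, -0.6, -0.6]
gripper_width: 18.0
```

```bash
python3 - <<'E'
from cups import *
s=st(); cups(); 
E
```

```text
t 17.85 pos [ 635.5 -151.9  282.8] F [ 0.3 -0.6 -0.6] w 17.99304774803115
x [ 0.9 -0.5 -0. ] y [-0.  0. -1.] z [ 0.5  0.9 -0. ]
top red 25 [ 484.1 -236.8   77.6] [42.4 29.2  9.7]
top yellow 18 [ 607.2 -297.5   77.6] [48.1 43.  10.3]
top blue 19 [ 629.4 -153.4   78. ] [38.2 48.2  9.4]
scene red 119 [ 486.3 -226.4   78. ] [52.7 51.4 12. ]
scene yellow 79 [ 607.3 -291.1   79.6] [50.4 52.2  8.9]
scene blue 102 [ 635.1 -152.4   78.2] [49.2 51.6 12.4]
```

>>> {"op": "play_rows", "data": {"rows": [0,0,0,-0.0231,-0.0385,0,1,0,0,0,-0.0231,-0.0385,0,1,0,0,0,-0.0231,-0.0385,0,1,0,0,0,-0.0231,-0.0385,0,1,0,0,0,-0.0231,-0.0385,0,1,0,0,0,-0.0231,-0.0385,0,1,0,0,0,0,0,0,1,0,0,0,0,0,0,1,0,0,0,0,0,0,1,0,0,0,0,0,0,1]}}

```text
time_s: 19.2
eef_pos: [498.2, -382.2, 284.7]
tcp_rot: [0.684, -0.684, 0.181, -0.18]
contact_force: [0.2, 0.9, -1.6]
gripper_width: 17.6
```

```bash
python3 - <<'E'
from cups import *
s=st(); c=r.read_camera("scene"); crop(c,190,200,240,290,8,"s7")
w=r.read_camera("wrist"); cv2.imwrite("pics/w7.png",w["img"][:,:,::-1])
E
```

```text
t 19.2 pos [ 498.2 -382.2  284.7] F [ 0.2  0.9 -1.6] w 17.60764717824148
x [ 0.9 -0.5 -0. ] y [ 0.  0. -1.] z [0.5 0.9 0. ]
```

View pics/s7.png

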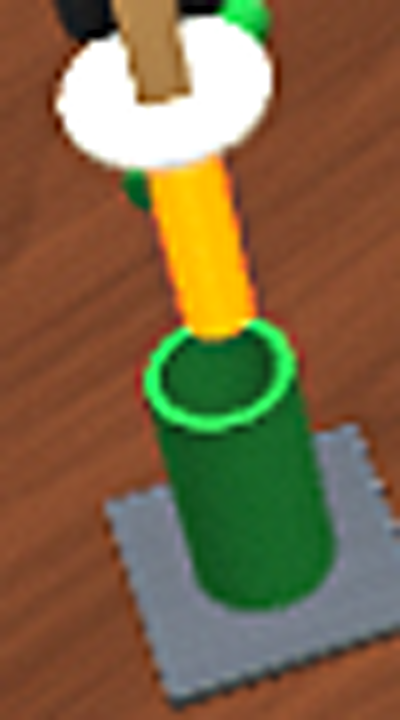

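View pics/w7.png

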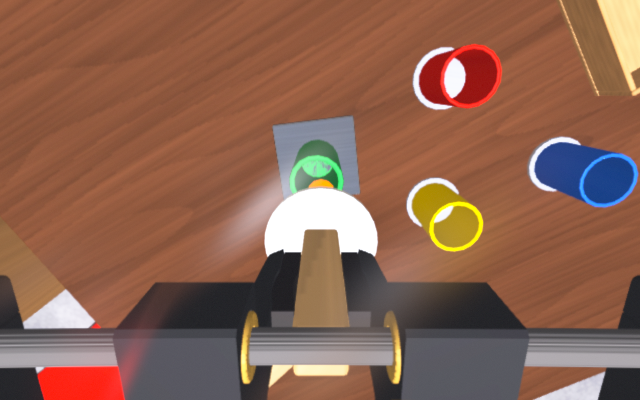

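>>> {"op": "play_rows", "data": {"rows": [0,0,0,-0.001,0,-0.03,1,0,0,0,0,0,-0.03,1,0,0,0,0,0,-0.03,1,0,0,0,0,0,-0.028,1,0,0,0,0,0,-0.001,1,0,0,0,0,0,0,1,0,0,0,0,0,0,0,0,0,0,0,0,0,0,0,0,0,0,0,0,0,0,0,0,0,0,0,0]}}

```text
time_s: 20.55
eef_pos: [496.6, -383.3, 165.9]
tcp_rot: [-0.683, 0.684, -0.181, 0.181]
contact_force: [-0.1, -0.7, -0.1]
gripper_width: 55.6
```

>>> {"op": "play_rows", "data": {"rows": [0,0,0,0,0,0,0,0,0,0,0,0,0.02,0,0,0,0,0,0,0.03,0,0,0,0,0,0,0.04,0,0,0,0,0,0,0.04,0,0,0,0,0,0,0.02,0,0,0,0,0,0,0,0,0,0,0,0,0,0,0,0,0,0,0,0,0,0,0,0,0,0,0,0,0]}}

```text
time_s: 21.8
eef_pos: [496.3, -382.9, 314.3]
tcp_rot: [0.684, -0.683, 0.182, -0.18]
contact_force: [-0.1, -1.0, 0.0]
gripper_width: 87.9
```

```bash
python3 - <<'E'
from cups import *
s=st(); c=r.read_camera("scene"); crop(c,190,180,250,290,7,"s8");cups()
t=r.read_camera("top")
w=r.read_camera("wrist"); cv2.imwrite("pics/w8.png",w["img"][:,:,::-1])
E
```

```text
t 21.8 pos [ 496.3 -382.9  314.3] F [-0.1 -1.   0. ] w 87.9476279943899
x [ 0.9 -0.5 -0. ] y [-0.  0. -1.] z [0.5 0.9 0. ]
top red 50 [ 486.6 -226.5   77.8] [47.5 49.5 11. ]
top yellow 24 [ 607.4 -294.2   77.7] [48.3 49.2 10.6]
top blue 34 [ 633.9 -152.3   77.4] [46.9 45.8 10.1]
scene red 122 [ 485.9 -226.9   78.7] [51.6 52.9 13.4]
scene yellow 82 [ 607.4 -291.7   79.5] [51.9 50.3  9.6]
scene blue 99 [ 635.7 -150.6   77.8] [50.2 50.  11.5]
```

View pics/s8.png

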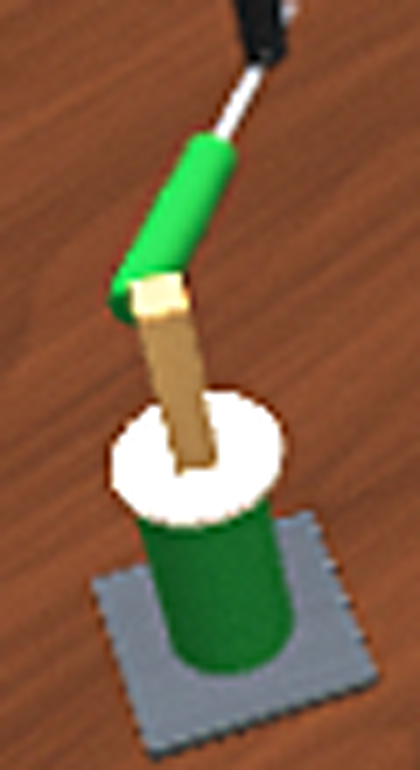

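View pics/w8.png

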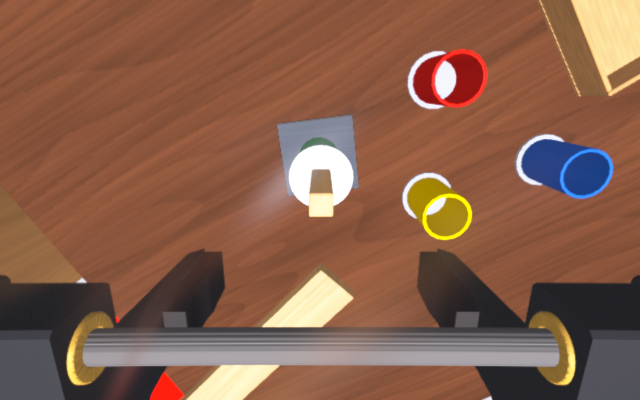

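>>> {"op": "play_rows", "data": {"rows": [0,0,3,0.0042,0.0554,0.002,0,0,0,3,0.0042,0.0554,0.002,0,0,0,3,0.0042,0.0554,0.002,0,0,0,3,0.0042,0.0554,0.002,0,0,0,3,0.0042,0.0554,0.002,0,0,0,3,0.0042,0.0554,0.002,0,0,0,3,0.0042,0.0554,0.002,0,0,0,3,0.0042,0.0554,0.002,0,0,0,3,0.0042,0.0554,0.002,0,0,0,3,0.0042,0.0554,0.002,0]}}

```text
time_s: 23.3
eef_pos: [538.5, 172.6, 336.1]
tcp_rot: [-0.707, 0.707, 0.003, -0.002]
contact_force: [0.7, -0.7, 0.7]
gripper_width: 88.1
```

```bash
python3 - <<'E'
from cups import *
r.read_camera("top");r.read_camera("top");r.read_camera("top");r.read_camera("top")
s=st(); w=r.read_camera("wrist"); cv2.imwrite("pics/w9.png",w["img"][:,:,::-1])
crop(w,220,0,420,260,3,"w9b")
E
```

```text
t 23.5 pos [538.3 171.5 335.6] F [-0.2 -0.  -0.1] w 88.19314883279625
x [ 1.  0. -0.] y [-0. -0. -1.] z [-0.  1. -0.]
```

View pics/w9.png

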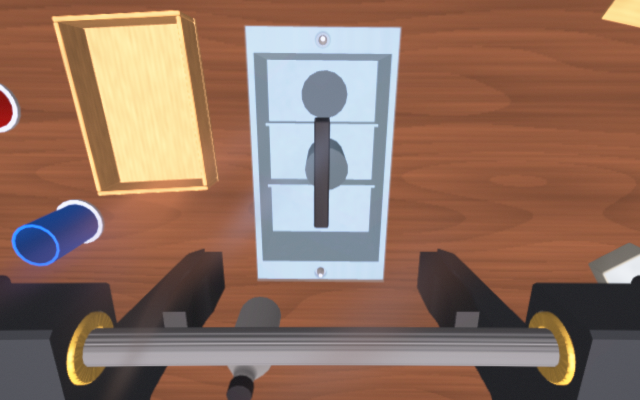

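View pics/w9b.png

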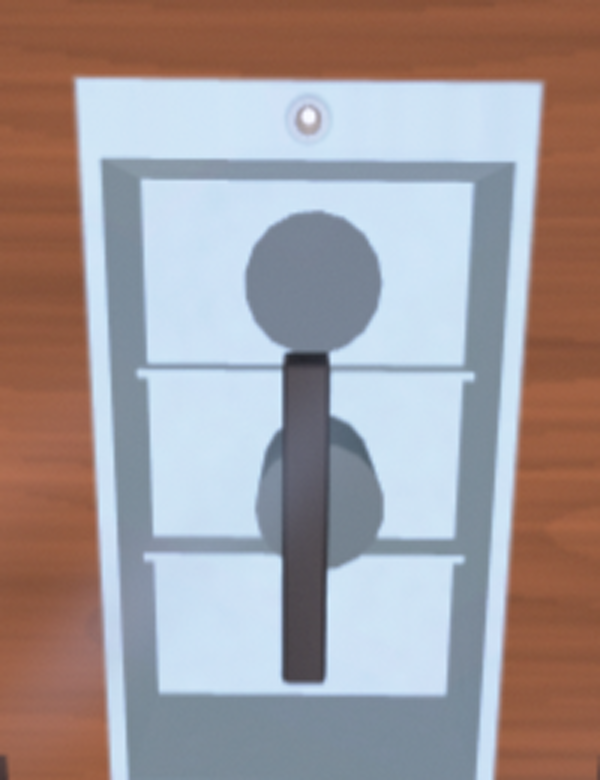

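```bash
python3 - <<'E'
from cups import *
s=r.get_state(); w=r.read_camera("wrist"); crop(w,290,255,350,290,8,"w9c");crop(w,290,20,350,60,8,"w9d")
f=lambda x,y:(220+x/3,y/3)
for n,uv,z in (("pn",(322.6,39.3),104),("pf",(320,272),104),("bn",f(308,364),142),("bf",f(304,682),142),("tubA",f(313,282),86),("tubB",f(320,504),86)):
    print(n,atz(w,uv,z,s))
for c,y in (("l",0),("r",0)): pass
print([atz(w,f(*p),95,s) for p in ((76,78),(543,83))])
E
```

```text
pn [417.9 170.3 104. ]
pf [653.3 169.4 104. ]
bn [487.  170.8 142. ]
bf [585.3 170.4 142. ]
tubA [465.3 172.5  86. ]
tubB [540.1 175.7  86. ]
[array([406.4,  99.5,  95. ]), array([406.8, 242.1,  95. ])]
```

View pics/w9c.png

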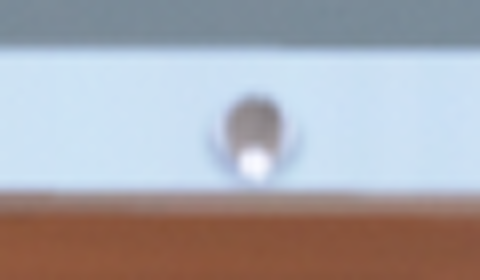

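View pics/w9d.png

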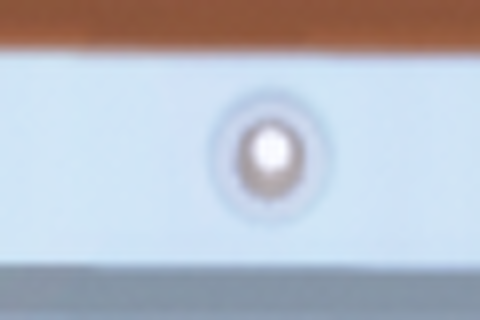

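>>> {"op": "play_rows", "data": {"rows": [0,0,0,-0.001,-0.001,-0.033,0,0,0,0,0,0,-0.033,0,0,0,0,0,0,-0.033,0,0,0,0,0,0,-0.033,0,0,0,0,0,0,-0.033,0,0,0,0,0,0,-0.032,0,0,0,0,0,0,0,0.5,0,0,0,0,0,0,1,0,0,0,0,0,0,1,0,0,0,0,0,0,1]}}

```text
time_s: 24.85
eef_pos: [538.4, 169.8, 140.1]
tcp_rot: [0.707, -0.707, -0.003, 0.001]
contact_force: [-0.3, -0.2, -0.7]
gripper_width: 50.2
```

>>> {"op": "play_rows", "data": {"rows": [0,0,0,0,0,0,1,0,0,0,0,0,0,1,0,0,0,0,0,0,1,0,0,0,0,0,0,1,0,0,0,0,0,0,1,0,0,0,0,0,0,1,0,0,0,0,0,0,1,0,0,0,0,0,0,1,0,0,0,0,0,0,1,0,0,0,0,0,0,1]}}

```text
time_s: 26.1
eef_pos: [537.5, 169.8, 138.7]
tcp_rot: [0.707, -0.707, -0.002, 0.002]
contact_force: [-1.1, 2.4, 0.1]
gripper_width: 13.8
```

```bash
python3 - <<'E'
from cups import *
s=st(); t=r.read_camera("top"); crop(t,100,120,260,260,5,"t10"); c=r.read_camera("scene"); crop(c,300,80,440,220,5,"s10"); st()
E
```

```text
t 26.1 pos [537.5 169.8 138.7] F [-1.1  2.4  0.1] w 13.849562345405353
x [ 1.  0. -0.] y [-0.  0. -1.] z [-0.  1.  0.]
t 26.2 pos [537.6 169.8 138.7] F [-0.7  1.9  0.1] w 13.727527105954879
x [ 1.  0. -0.] y [-0.  0. -1.] z [-0.  1.  0.]
```

View pics/s10.png

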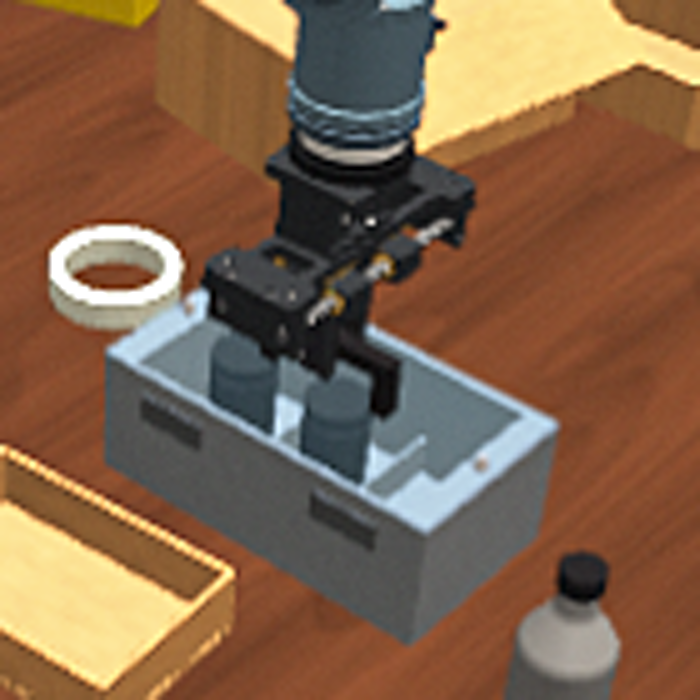

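```bash
python3 - <<'E'
from h import *
for n in("top","scene"):
    P=cloud(r.read_camera(n)); 
    m=(P[...,0]>360)&(P[...,0]<720)&(P[...,1]>255)&(P[...,1]<520)&(P[...,2]>12)
    q=P[m]; print(n,len(q)); 
    if len(q): print(q.min(0),q.max(0)); print(q[np.argsort(q[:,1])[::max(1,len(q)//12)]])
E
```

```text
top 802
[361.1 255.5  85.3] [505.6 519.8 222.4]
[[504.  255.5 209.4]
 [365.9 436.5 107.8]
 [402.4 445.7  91.9]
 [375.4 454.4 102. ]
 [399.9 462.2  93.3]
 [382.8 469.7 101.4]
 [370.9 477.5 108.9]
 [363.8 485.  112.3]
 [371.2 492.6 112.5]
 [392.7 499.5 101.4]
 [395.2 506.5 102.2]
 [371.8 512.2 120.6]
 [369.  519.  116.6]]
scene 143
[363.4 255.7  89.8] [572.1 519.8 226.6]
[[544.9 255.7 224.3]
 [553.5 259.3 226.4]
 [567.1 262.1 223.9]
 [395.5 461.9  92.5]
 [394.2 475.4  99.2]
 [389.9 481.2  99.3]
 [407.7 490.   94.3]
 [408.1 496.4  91.7]
 [394.  501.2 101.3]
 [410.8 504.4  98.2]
 [392.7 508.6 106.4]
 [395.7 512.8  97.1]
 [371.9 515.9 116.7]]
```

View pics/t10.png

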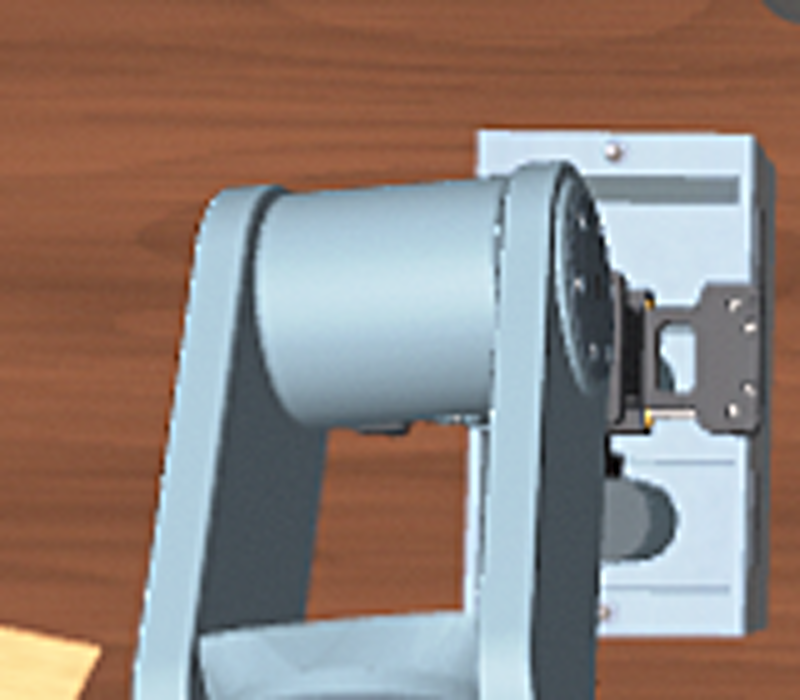

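>>> {"op": "play_rows", "data": {"rows": [0,0,0,0,0,0.01,1,0,0,0,0,0,0.015,1,0,0,0,0,0,0.02,1,0,0,0,0,0,0.015,1,0,0,0,0.0056,0.039,0,1,0,0,0,0.0056,0.039,0,1,0,0,0,0.0056,0.039,0,1,0,0,0,0.0056,0.039,0,1,0,0,0,0.0056,0.039,0,1,0,0,0,0,0,0,1]}}

```text
time_s: 27.55
eef_pos: [565.2, 367.3, 199.0]
tcp_rot: [0.707, -0.707, -0.003, 0.003]
contact_force: [-0.1, -1.0, -2.5]
gripper_width: 13.6
```

```bash
python3 - <<'E'
from cups import *
s=st(); c=r.read_camera("scene"); crop(c,300,60,460,220,4,"s11"); t=r.read_camera("top"); crop(t,60,100,260,260,4,"t11"); 
E
```

```text
t 27.55 pos [565.2 367.3 199. ] F [-0.1 -1.  -2.5] w 13.563111205056824
x [1. 0. 0.] y [ 0.  0. -1.] z [-0.  1.  0.]
```

View pics/s11.png

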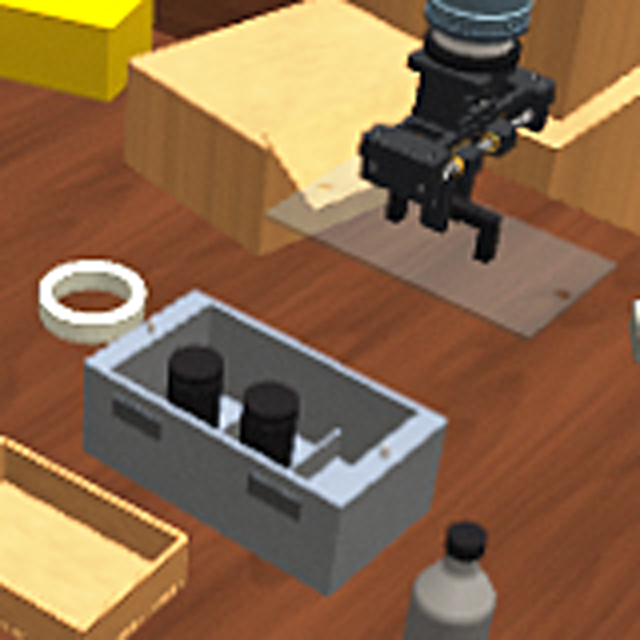

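View pics/t11.png

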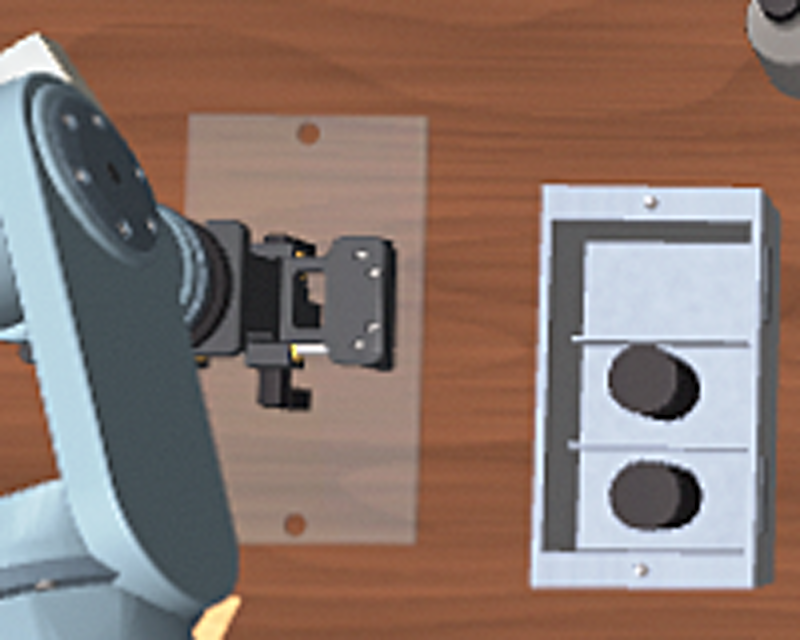

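>>> {"op": "play_rows", "data": {"rows": [0,0,0,0,0,-0.025,1,0,0,0,0,0,-0.03,1,0,0,0,0,0,-0.03,1,0,0,0,0,0,-0.03,1,0,0,0,0,0,-0.02,1,0,0,0,0,0,-0.01,1,0,0,0,0,0,-0.005,1,0,0,0,0,0,-0.004,1,0,0,0,0,0,0,1,0,0,0,0,0,0,1]}}

```text
time_s: 28.9
eef_pos: [565.9, 365.0, 45.4]
tcp_rot: [0.707, -0.707, -0.002, 0.002]
contact_force: [-0.6, 0.5, -4.8]
gripper_width: 13.3
```

>>> {"op": "play_rows", "data": {"rows": [0,0,0,0,0,0,0,0,0,0,0,0,0,0,0,0,0,0,0,0,0,0,0,0,0,0,0,0,0,0,0,0,0,0.01,0,0,0,0,0,0,0.03,0,0,0,0,0,0,0.05,0,0,0,0,0,0,0.055,0,0,0,0,0,0,0.055,0,0,0,0,0,0,0.05,0]}}

```text
time_s: 30.15
eef_pos: [565.6, 364.8, 298.0]
tcp_rot: [0.707, -0.707, -0.003, 0.001]
contact_force: [0.3, 0.4, -0.1]
gripper_width: 88.2
```

```bash
python3 - <<'E'
from cups import *
s=st(); c=r.read_camera("scene"); cv2.imwrite("pics/s12.png",c["img"][:,:,::-1]); t=r.read_camera("top"); cv2.imwrite("pics/t12.png",t["img"][:,:,::-1]);cups()
crop(t,260,165,340,265,6,"t12b")
E
```

```text
t 30.15 pos [565.6 364.8 298. ] F [ 0.3  0.4 -0.1] w 88.23071320949768
x [1. 0. 0.] y [ 0.  0. -1.] z [-0.  1.  0.]
top red 44 [ 486.6 -227.6   78.2] [47.5 47.7 12. ]
top yellow 23 [ 607.4 -292.9   77.6] [48.7 45.9  9.4]
top blue 32 [ 634.2 -152.3   77.5] [46.5 45.7 10.3]
scene red 123 [493.8 -44.   77.6] [ 68.9 415.2  11.2]
scene yellow 80 [ 607.5 -291.9   78.9] [51.2 51.4 10.6]
scene blue 103 [ 635.2 -151.8   78.3] [49.9 50.9 12.6]
```

View pics/s12.png

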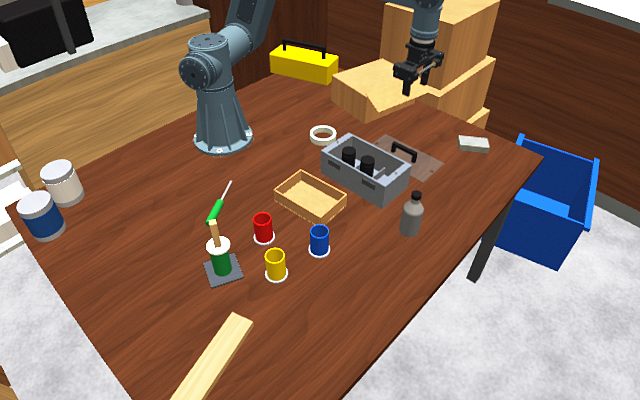

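View pics/t12b.png

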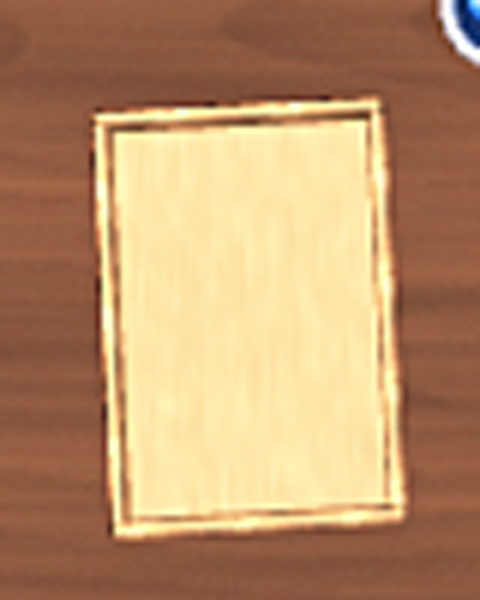

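>>> {"op": "play_rows", "data": {"rows": [0,0,0,-0.01,-0.032,-0.002,0,0,0,0,-0.01,-0.032,-0.002,0,0,0,0,-0.01,-0.032,-0.002,0,0,0,0,-0.01,-0.032,-0.002,0,0,0,0,-0.01,-0.032,-0.002,0,0,0,0,-0.01,-0.032,-0.002,0.28,0,0,0,0,0,0,0.28,0,0,0,0,0,0,0.28,0,0,0,0,0,0,0.28,0,0,0,0,0,0,0.28]}}

```text
time_s: 31.6
eef_pos: [505.6, 173.5, 282.5]
tcp_rot: [0.707, -0.707, -0.002, 0.003]
contact_force: [0.1, 0.7, -0.4]
gripper_width: 63.8
```

```bash
python3 - <<'E'
from cups import *
s=st(); w=r.read_camera("wrist"); cv2.imwrite("pics/w13.png",w["img"][:,:,::-1])
t=r.read_camera("top")
c=np.array([atz(t,(260+x/6,165+y/6),50) for x,y in [(95,115),(382,98),(405,518),(115,536)]]); print(c,c.mean(0)); d=c[0]-c[3]; print(np.degrees(np.arctan2(d[1],d[0])))
E
```

```text
t 31.6 pos [505.6 173.5 282.5] F [ 0.1  0.7 -0.4] w 63.77939599279647
x [ 1.  0. -0.] y [-0.  0. -1.] z [-0.  1.  0.]
[[ 574.4   34.5   50. ]
 [ 583.3  -95.1   50. ]
 [ 394.5 -106.6   50. ]
 [ 385.7   22.7   50. ]] [484.5 -36.1  50. ]
3.569338842126148
```

View pics/w13.png

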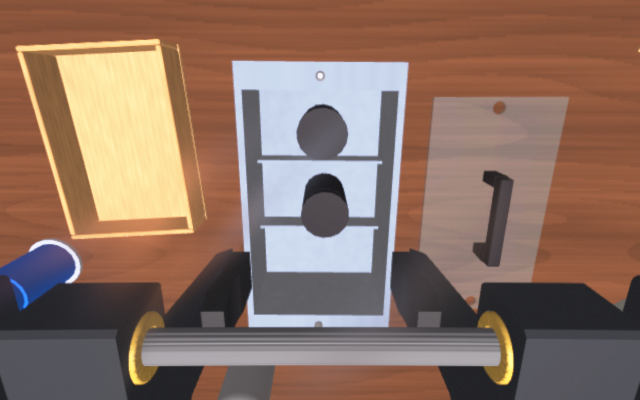

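```bash
python3 - <<'E'
from cups import *
s=st(); w=r.read_camera("wrist"); 
crop(w,280,60,370,250,4,"w13b")
print(atz(w,(322,132),86,s),atz(w,(325,211.5),86,s), "pins",atz(w,(320,76),105,s),atz(w,(318.5,324),105,s))
P=cloud(w,s); 
for x0,x1 in ((430,505),(505,580)):
    m=(P[...,0]>x0)&(P[...,0]<x1)&(P[...,1]>130)&(P[...,1]<215)&(P[...,2]>75)&(P[...,2]<92); q=P[m]; print(len(q),(q.min(0)+q.max(0))/2,q.mean(0),np.ptp(q,axis=0))
for n in ("top","scene"):
    P=cloud(r.read_camera(n))
    for x0,x1 in ((430,505),(505,580)):
        m=(P[...,0]>x0)&(P[...,0]<x1)&(P[...,1]>130)&(P[...,1]<215)&(P[...,2]>78)&(P[...,2]<92); q=P[m]; 
        if len(q):print(n,len(q),(q.min(0)+q.max(0))/2,q.mean(0),np.ptp(q,axis=0))
E
```

```text
t 31.7 pos [505.6 173.3 282.6] F [-0.3  0.8  0.3] w 63.72647191646182
x [ 1.  0. -0.] y [-0.  0. -1.] z [-0.  1.  0.]
[463.5 173.2  86. ] [537.5 176.7  86. ] pins [417.8 171.2 105. ] [647.9 171.3 105. ]
2113 [465.  173.3  82.3] [464.6 173.2  85.6] [45.4 44.4 11.4]
1829 [540.4 176.3  81.5] [539.  176.3  85.3] [45.7 44.7 12.6]
top 203 [462.7 173.2  84.6] [463.9 172.1  85.7] [31.5 44.7 12.6]
scene 124 [461.3 180.7  84.9] [464.8 174.1  85.2] [62.3 66.6 13.7]
scene 117 [542.3 177.7  84.9] [543.9 176.2  85.1] [45.1 47.6 13.1]
```

View pics/w13b.png

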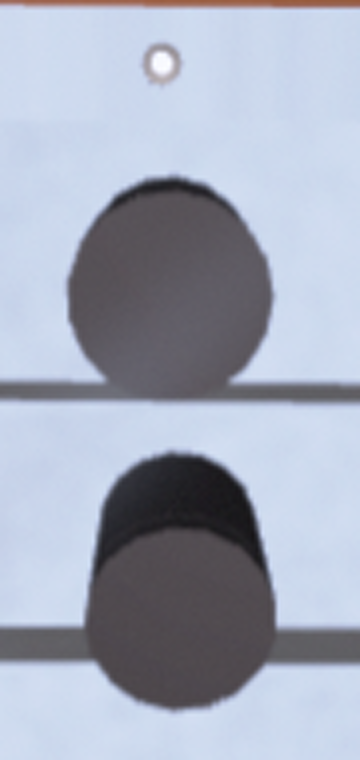

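>>> {"op": "play_rows", "data": {"rows": [0,0,0,0.0345,0.003,-0.02,0.28,0,0,0,0,0,-0.04,0.28,0,0,0,0,0,-0.04,0.28,0,0,0,0,0,-0.04,0.28,0,0,0,0,0,-0.04,0.28,0,0,0,0,0,-0.0315,0.28,0,0,0,0,0,0,0.28,0,0,0,0,0,0,0.7,0,0,0,0,0,0,0.7,0,0,0,0,0,0,0.7]}}

```text
time_s: 33.1
eef_pos: [541.4, 176.1, 73.1]
tcp_rot: [0.707, -0.707, -0.003, 0.001]
contact_force: [0.4, 0.5, 5.6]
gripper_width: 45.0
```

```bash
python3 - <<'E'
from cups import *
s=st(); w=r.read_camera("wrist"); cv2.imwrite("pics/w14.png",w["img"][:,:,::-1])
E
```

```text
t 33.1 pos [541.4 176.1  73.1] F [0.4 0.5 5.6] w 44.974093846959384
x [1. 0. 0.] y [ 0.  0. -1.] z [-0.  1.  0.]
```

View pics/w14.png

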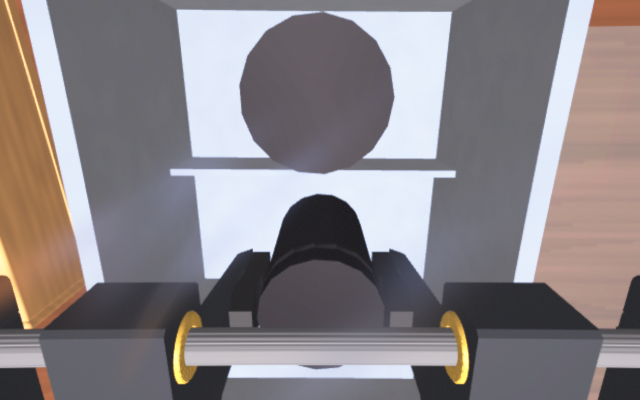

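>>> {"op": "play_rows", "data": {"rows": [0,0,0,0,0,0,1,0,0,0,0,0,0.02,1,0,0,0,0,0,0.03,1,0,0,0,0,0,0.035,1,0,0,0,0,0,0.035,1,0,0,0,0.0005,-0.0417,0,1,0,0,0,0.0005,-0.0417,0,1,0,0,0,0.0005,-0.0417,0,1,0,0,0,0.0005,-0.0417,0,1,0,0,0,0.0005,-0.0417,0,1]}}

```text
time_s: 34.4
eef_pos: [542.4, -34.0, 191.6]
tcp_rot: [-0.707, 0.707, 0.002, -0.002]
contact_force: [0.0, -0.0, -0.7]
gripper_width: 45.5
```

>>> {"op": "play_rows", "data": {"rows": [0,0,0,0,0,0,1,0,0,0,0,0,-0.03,1,0,0,0,0,0,-0.03,1,0,0,0,0,0,-0.03,1,0,0,0,0,0,-0.015,1,0,0,0,0,0,-0.01,1,0,0,0,0,0,0,1,0,0,0,0,0,0,0.28,0,0,0,0,0,0,0.28,0,0,0,0,0,0,0.28]}}

```text
time_s: 35.65
eef_pos: [543.0, -32.8, 76.8]
tcp_rot: [-0.707, 0.707, 0.002, -0.002]
contact_force: [0.8, -0.5, -0.8]
gripper_width: 63.4
```

```bash
python3 - <<'E'
from cups import *
s=st(); w=r.read_camera("wrist"); cv2.imwrite("pics/w15.png",w["img"][:,:,::-1])
E
```

```text
t 35.65 pos [543.  -32.8  76.8] F [ 0.8 -0.5 -0.8] w 63.36115730434646
x [1. 0. 0.] y [ 0. -0. -1.] z [-0.  1. -0.]
```

View pics/w15.png

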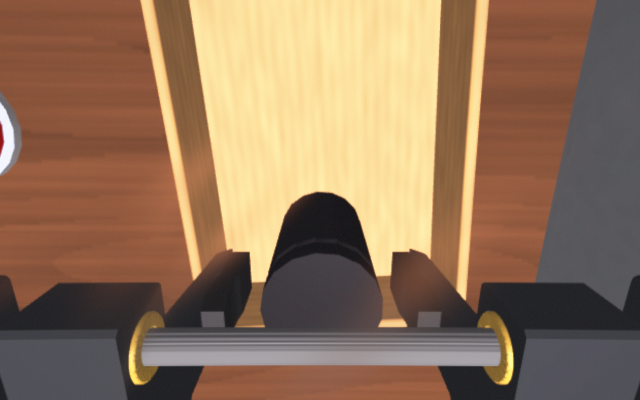

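>>> {"op": "play_rows", "data": {"rows": [0,0,0,0,0,0.03,0.28,0,0,0,0,0,0.045,0.28,0,0,0,0,0,0.045,0.28,0,0,0,-0.0157,0.0412,0,0.28,0,0,0,-0.0157,0.0412,0,0.28,0,0,0,-0.0157,0.0412,0,0.28,0,0,0,-0.0157,0.0412,0,0.28,0,0,0,-0.0157,0.0412,0,0.28,0,0,0,0,0,0,0.28,0,0,0,0,0,0,0.28]}}

```text
time_s: 36.95
eef_pos: [464.3, 173.0, 196.4]
tcp_rot: [-0.707, 0.707, 0.002, -0.002]
contact_force: [0.2, -0.7, 0.2]
gripper_width: 63.5
```

```bash
python3 - <<'E'
from cups import *
s=st(); w=r.read_camera("wrist"); cv2.imwrite("pics/w16.png",w["img"][:,:,::-1]);cups()
E
```

```text
t 36.95 pos [464.3 173.  196.4] F [ 0.2 -0.7  0.2] w 63.52554542006722
x [1. 0. 0.] y [ 0. -0. -1.] z [-0.  1. -0.]
top red 48 [ 486.6 -227.5   78. ] [47.5 47.9 11.9]
top yellow 21 [ 607.2 -294.    77.8] [48.2 47.8  8. ]
top blue 36 [ 634.  -152.3   77.7] [46.8 46.  11.1]
scene red 126 [ 486.1 -226.2   77.9] [51.6 52.4 11.6]
scene yellow 81 [ 608.2 -291.9   81.2] [50.8 50.6 10.2]
scene blue 107 [ 594.6 -110.8   80.4] [133.8 132.2  16.6]
```

View pics/w16.png

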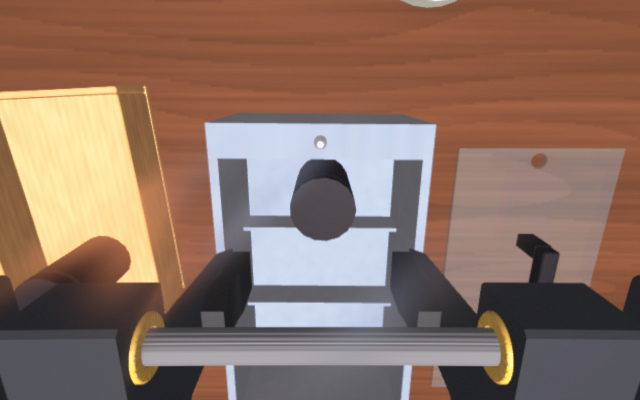

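>>> {"op": "play_rows", "data": {"rows": [0,0,0,0,0,-0.04,0.28,0,0,0,0,0,-0.04,0.28,0,0,0,0,0,-0.03,0.28,0,0,0,0,0,-0.0155,0.28,0,0,0,0,0,0,0.28,0,0,0,0,0,0,1,0,0,0,0,0,0,1,0,0,0,0,0,0,1,0,0,0,0,0,0,1,0,0,0,0,0,0,1]}}

```text
time_s: 38.35
eef_pos: [465.1, 173.5, 71.9]
tcp_rot: [0.707, -0.707, -0.003, 0.001]
contact_force: [0.1, -2.1, 6.7]
gripper_width: 45.2
```

>>> {"op": "play_rows", "data": {"rows": [0,0,0,0,0,0,1,0,0,0,0,0,0.02,1,0,0,0,0,0,0.03,1,0,0,0,0,0,0.035,1,0,0,0,0,0,0.035,1,0,0,0,0.0042,-0.0418,0,1,0,0,0,0.0042,-0.0418,0,1,0,0,0,0.0042,-0.0418,0,1,0,0,0,0.0042,-0.0418,0,1,0,0,0,0.0042,-0.0418,0,1]}}

```text
time_s: 39.6
eef_pos: [484.9, -36.9, 190.9]
tcp_rot: [0.707, -0.707, -0.002, 0.002]
contact_force: [0.2, -0.2, -0.4]
gripper_width: 45.4
```

```bash
python3 - <<'E'
from cups import *
s=st(); c=r.read_camera("scene"); crop(c,230,60,430,220,4,"s17");st()
E
```

```text
t 39.6 pos [484.9 -36.9 190.9] F [ 0.2 -0.2 -0.4] w 45.422145279348854
x [1. 0. 0.] y [ 0.  0. -1.] z [-0.  1.  0.]
t 39.65 pos [485.8 -41.2 191.2] F [ 0.2 -3.8 -0.2] w 45.51732518221815
x [1. 0. 0.] y [ 0. -0. -1.] z [-0.  1. -0.]
```

View pics/s17.png

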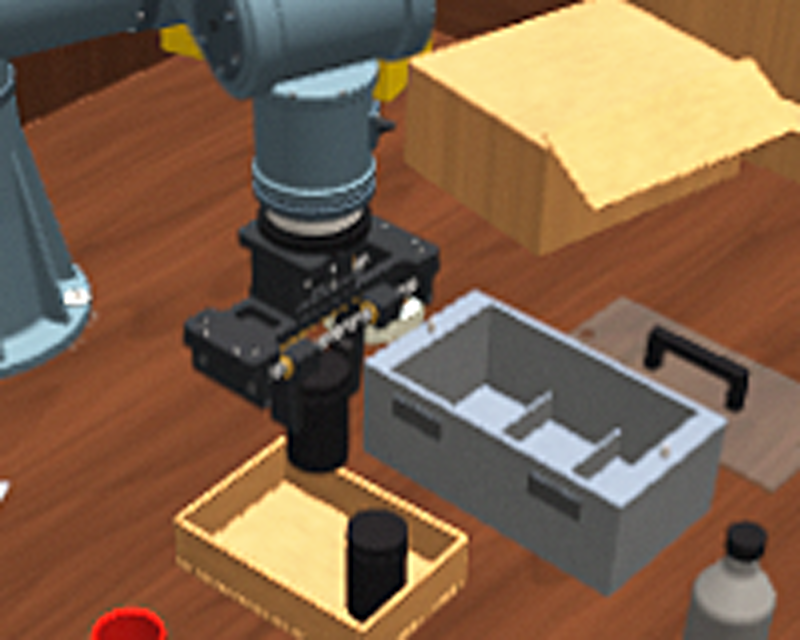

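>>> {"op": "play_rows", "data": {"rows": [0,0,0,-0.01,0,0,1,0,0,0,0,0,-0.03,1,0,0,0,0,0,-0.03,1,0,0,0,0,0,-0.03,1,0,0,0,0,0,-0.015,1,0,0,0,0,0,-0.011,1,0,0,0,0,0,0,1,0,0,0,0,0,0,0.28,0,0,0,0,0,0,0.28,0,0,0,0,0,0,0.28]}}

```text
time_s: 40.9
eef_pos: [475.5, -35.9, 75.3]
tcp_rot: [-0.707, 0.707, 0.002, -0.002]
contact_force: [-0.6, -0.3, -0.1]
gripper_width: 63.8
```

>>> {"op": "play_rows", "data": {"rows": [0,0,0,0,0,0.03,0.1,0,0,0,0,0,0.045,0.1,0,0,0,0,0,0.045,0.1,0,0,0,0.0254,-0.0195,0.01,0.1,0,0,0,0.0254,-0.0195,0.01,0.1,0,0,0,0.0254,-0.0195,0.01,0.1,0,0,0,0.0254,-0.0195,0,0.1,0,0,0,0.0254,-0.0195,0,0.1,0,0,0,0.0254,-0.0195,0,0.1,0,0,0,0,0,0,0.1]}}

```text
time_s: 42.15
eef_pos: [628.3, -154.1, 224.4]
tcp_rot: [-0.707, 0.707, 0.002, -0.001]
contact_force: [-1.0, 0.4, 0.3]
gripper_width: 79.5
```

```bash
python3 - <<'E'
from cups import *
s=st(); w=r.read_camera("wrist"); cv2.imwrite("pics/w18.png",w["img"][:,:,::-1]);cups()
c=r.read_camera("scene"); crop(c,180,100,440,290,3,"s18")
E
```

```text
t 42.15 pos [ 628.3 -154.1  224.4] F [-1.   0.4  0.3] w 79.47225138415297
x [1. 0. 0.] y [ 0. -0. -1.] z [-0.  1. -0.]
top red 29 [ 486.6 -236.    77.5] [47.4 31.3 10.5]
top yellow 18 [ 607.1 -295.4   78.9] [48.2 46.  10.4]
top blue 20 [ 622.4 -152.2   77.2] [24.1 45.7 10. ]
scene red 123 [ 485.2 -226.5   78.1] [53.6 50.6 11.9]
scene yellow 79 [ 607.6 -290.7   80.4] [51.6 51.9  8.7]
scene blue 107 [ 598.1 -115.2   80.1] [124.  122.7  16.1]
```

View pics/w18.png

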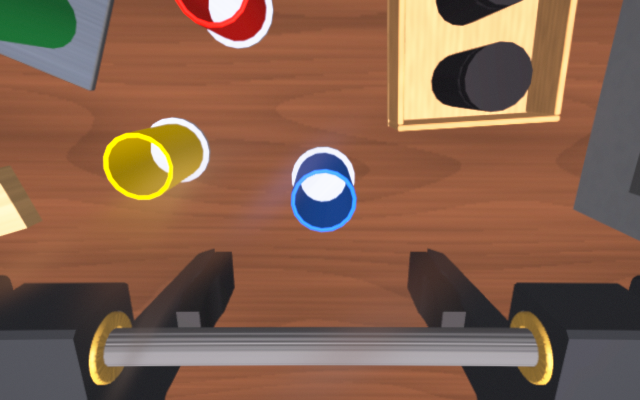

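View pics/s18.png

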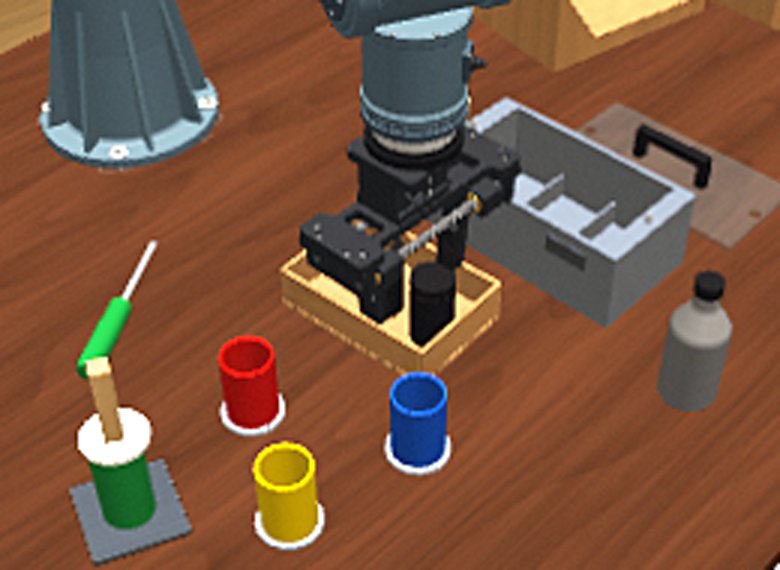

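```bash
python3 - <<'E'
from cups import *
s=st(); w=r.read_camera("wrist"); 
print(atz(w,(323.5,200.5),80,s)); P=cloud(w,s); hsv=cv2.cvtColor(w["img"],cv2.COLOR_RGB2HSV)
m=(P[...,2]>72)&(P[...,2]<90)&(hsv[...,0]>=100)&(hsv[...,0]<=120)&(hsv[...,1]>150);q=P[m];print(len(q),(q.min(0)+q.max(0))/2,np.ptp(q,axis=0))
E
```

```text
t 42.35 pos [ 626.8 -152.   224.6] F [-0.3  0.4 -0.5] w 79.46555831614515
x [ 1.  0. -0.] y [-0.  0. -1.] z [-0.  1.  0.]
[ 631.6 -150.6   80. ]
1006 [ 633.2 -153.3   77. ] [51.3 50.7  9.9]
```

>>> {"op": "play_rows", "data": {"rows": [0,0,0,0.007,0,-0.03,0.1,0,0,0,0,0,-0.04,0.1,0,0,0,0,0,-0.04,0.1,0,0,0,0,0,-0.03,0.1,0,0,0,0,0,-0.0185,0.1,0,0,0,0,0,0,0.1,0,0,0,0,0,0,1,0,0,0,0,0,0,1,0,0,0,0,0,0,1,0,0,0,0,0,0,1]}}

```text
time_s: 43.65
eef_pos: [635.2, -152.9, 67.4]
tcp_rot: [-0.707, 0.707, 0.003, -0.001]
contact_force: [-0.7, 0.4, 5.8]
gripper_width: 51.6
```

>>> {"op": "play_rows", "data": {"rows": [0,0,0,0,0,0,1,0,0,0,0,0,0,1,0,0,0,0,0,0.03,1,0,0,0,0,0,0.04,1,0,0,0,0,0,0.04,1,0,0,0,0,0,0.03,1,0,0,0,0,0,0,1,0,0,0,0,0,0,1,0,0,0,0,0,0,1,0,0,0,0,0,0,1]}}

```text
time_s: 44.9
eef_pos: [633.8, -152.4, 204.5]
tcp_rot: [0.707, -0.707, -0.001, 0.003]
contact_force: [0.2, 0.2, -2.7]
gripper_width: 51.1
```

```bash
python3 - <<'E'
from cups import *
s=st(); w=r.read_camera("wrist"); cv2.imwrite("pics/w19.png",w["img"][:,:,::-1])
c=r.read_camera("scene"); crop(c,230,60,430,280,3.5,"s19")
E
```

```text
t 44.9 pos [ 633.8 -152.4  204.5] F [ 0.2  0.2 -2.7] w 51.1479996894386
x [ 1.  0. -0.] y [-0.  0. -1.] z [-0.  1.  0.]
```

View pics/w19.png

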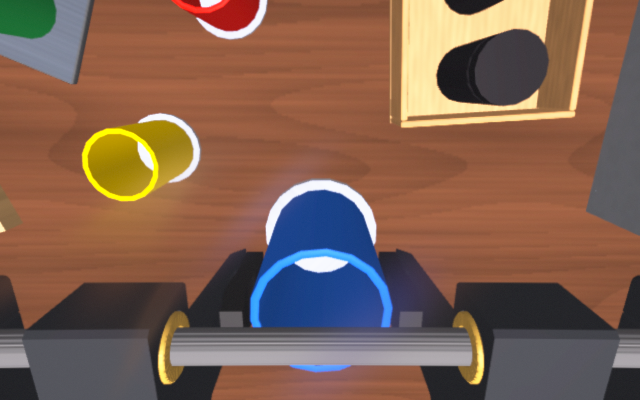

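View pics/s19.png

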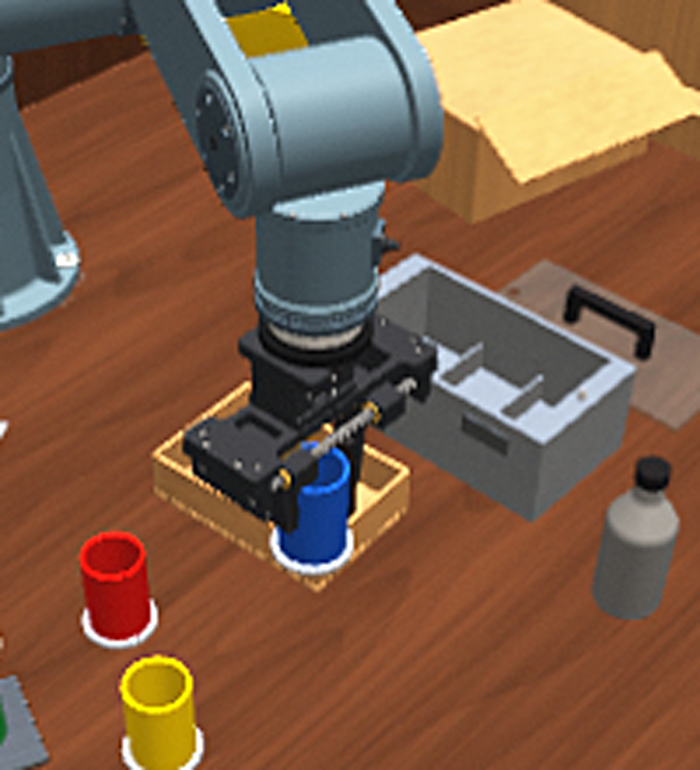

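```bash
python3 - <<'E'
from cups import *
s=st(); w=r.read_camera("wrist"); z=s["eef_pos"][2]-66+80
a=atz(w,(321,250),z,s);b=atz(w,(321,371),z,s);print(a,b,(a+b)/2,atz(w,(251,309),z,s),atz(w,(391,309),z,s))
P=cloud(w,s); hsv=cv2.cvtColor(w["img"],cv2.COLOR_RGB2HSV)
m=(P[...,2]>z-8)&(P[...,2]<z+8)&(hsv[...,0]>=100)&(hsv[...,0]<=120)&(hsv[...,1]>150);q=P[m];print(len(q),(q.min(0)+q.max(0))/2,np.ptp(q,axis=0))
# case geometry from top & scene: pins and inner divider
t=r.read_camera("top"); crop(t,185,140,260,255,6,"t19")
E
```

```text
t 45.0 pos [ 634.2 -152.6  205.3] F [-0.8  0.1 -2.4] w 51.783811061925945
x [ 1.  0. -0.] y [-0.  0. -1.] z [-0.  1.  0.]
[ 606.8 -153.6  219.3] [ 656.3 -153.3  219.3] [ 631.5 -153.4  219.3] [ 629.7 -178.1  219.3] [ 629.4 -128.8  219.3]
3296 [ 632.2 -153.7  215.5] [51.9 54.3  8.4]
```

View pics/t19.png

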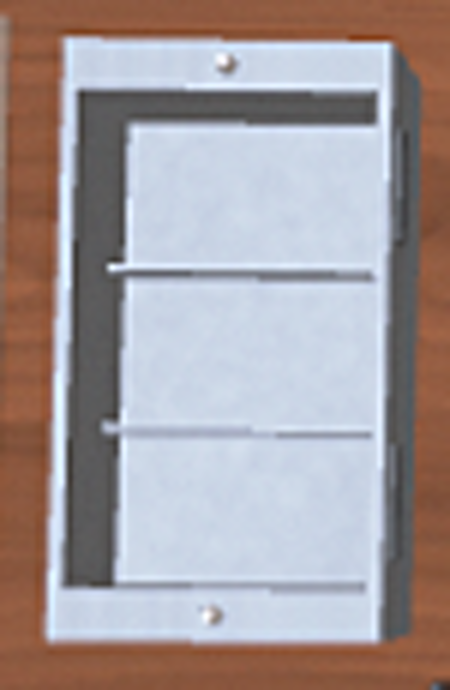

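```bash
python3 - <<'E'
from cups import *
t=r.read_camera("top");c=r.read_camera("scene")
f=lambda x,y:(185+x/6,140+y/6)
for n,uv,z in (("div far",f(240,269),36),("div near",f(240,431),36),("block far edge",f(230,91),95),("block near",f(230,586),95),("pinF",f(226,64),103),("pinN",f(211,616),103),("out F",f(230,42),95),("out N",f(215,640),95),("outL",f(56,340),95),("outR",f(387,340),95)):
    print(n,atz(t,uv,z))
crop(c,300,115,430,215,6,"s20")
E
```

```text
div far [572.8 174.2  36. ]
div near [498.9 172.4  36. ]
block far edge [644. 168.  95.]
block near [430.  162.9  95. ]
pinF [654.3 168.3 103. ]
pinN [417.5 168.9 103. ]
out F [665.5 168.5  95. ]
out N [407.  168.6  95. ]
outL [534.9 239.7  95. ]
outR [536.2  98.1  95. ]
```

View pics/s20.png

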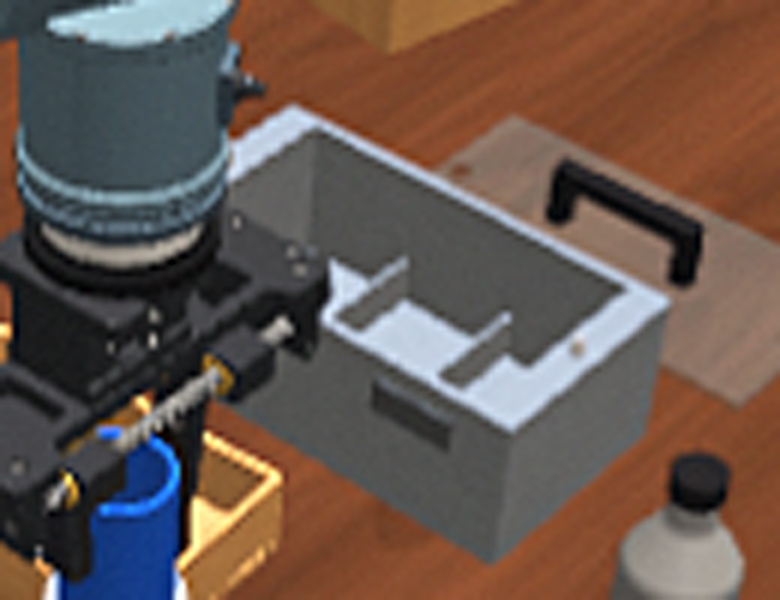

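>>> {"op": "play_rows", "data": {"rows": [0,0,0,-0.0033,0.0461,0,1,0,0,0,-0.0033,0.0461,0,1,0,0,0,-0.0033,0.0461,0,1,0,0,0,-0.0033,0.0461,0,1,0,0,0,-0.0033,0.0461,0,1,0,0,0,-0.0033,0.0461,0,1,0,0,0,-0.0033,0.0461,0,1,0,0,0,0,0,0,1,0,0,0,0,0,0,1,0,0,0,0,0,0,1]}}

```text
time_s: 46.45
eef_pos: [611.6, 168.8, 206.2]
tcp_rot: [-0.707, 0.707, 0.002, -0.002]
contact_force: [-0.1, -0.4, -2.0]
gripper_width: 51.4
```

```bash
python3 - <<'E'
from cups import *
s=st(); w=r.read_camera("wrist"); cv2.imwrite("pics/w21.png",w["img"][:,:,::-1])
c=r.read_camera("scene"); crop(c,300,85,440,215,5,"s21")
E
```

```text
t 46.45 pos [611.6 168.8 206.2] F [-0.1 -0.4 -2. ] w 51.38007300914487
x [1. 0. 0.] y [ 0. -0. -1.] z [-0.  1. -0.]
```

View pics/w21.png

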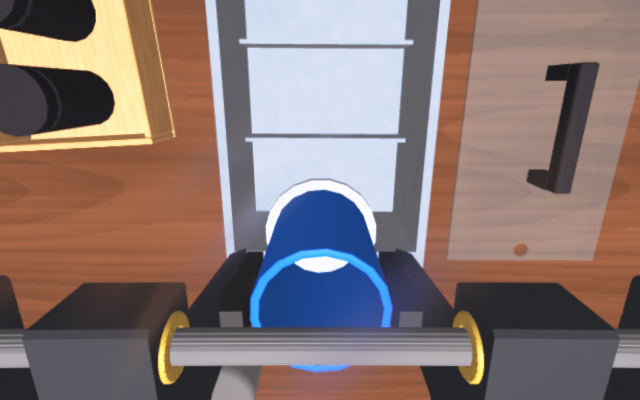

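View pics/s21.png

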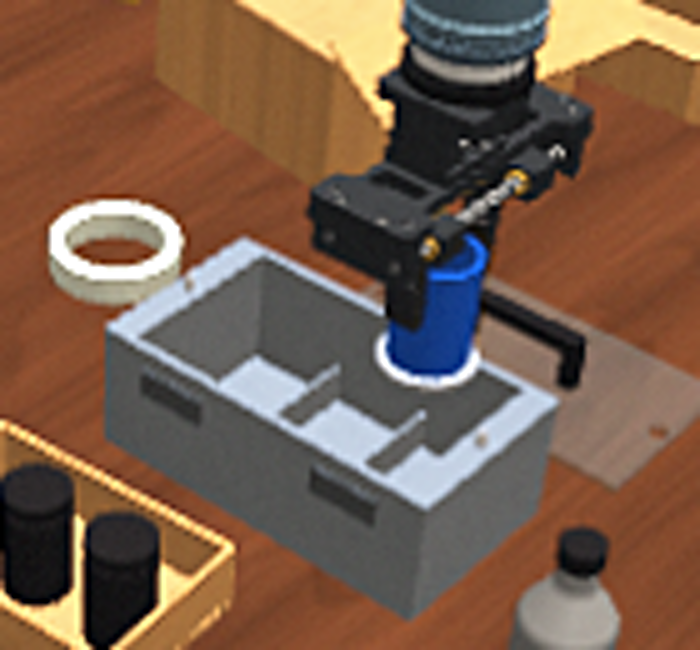

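```bash
python3 - <<'E'
from cups import *
s=st(); w=r.read_camera("wrist"); crop(w,220,20,430,270,3,"w21b")
print("div1",atz(w,(325,43),36,s),"div2",atz(w,(325,137),36,s),"floor end",atz(w,(260,211),6,s))
z=s["eef_pos"][2]-66
print("foot top edge (x-31)",atz(w,(321,180),z+5,s), "L/R",atz(w,(266,228),z+5,s),atz(w,(376,228),z+5,s))
E
```

```text
t 46.55 pos [611.6 168.8 206.2] F [-0.2 -0.9 -1.4] w 51.49599797865452
x [1. 0. 0.] y [ 0. -0. -1.] z [-0.  1. -0.]
div1 [500.8 170.5  36. ] div2 [570.6 171.1  36. ] floor end [644.7 110.2   6. ]
foot top edge (x-31) [579.  167.9 145.2] L/R [606.4 137.7 145.2] [606.1 198.3 145.2]
```

View pics/w21b.png

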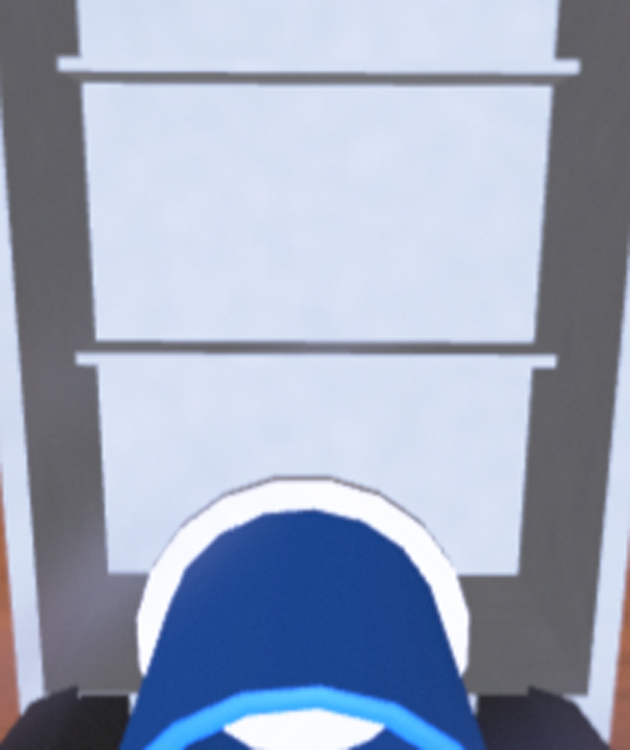

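>>> {"op": "play_rows", "data": {"rows": [0,0,0,-0.0012,0.001,0,1,0,0,0,0,0,-0.03,1,0,0,0,0,0,-0.03,1,0,0,0,0,0,-0.025,1,0,0,0,0,0,-0.02,1,0,0,0,0,0,-0.014,1,0,0,0,0,0,-0.01,1,0,0,0,0,0,-0.005,1,0,0,0,0,0,0,1,0,0,0,0,0,0,1]}}

```text
time_s: 47.85
eef_pos: [611.0, 171.1, 73.4]
tcp_rot: [0.707, -0.707, -0.003, 0.001]
contact_force: [-1.8, -0.2, 4.4]
gripper_width: 51.7
```

```bash
python3 - <<'E'
from cups import *
s=st(); w=r.read_camera("wrist"); cv2.imwrite("pics/w22.png",w["img"][:,:,::-1])
E
```

```text
t 47.85 pos [611.  171.1  73.4] F [-1.8 -0.2  4.4] w 51.677797107672156
x [1. 0. 0.] y [ 0.  0. -1.] z [-0.  1.  0.]
```

View pics/w22.png

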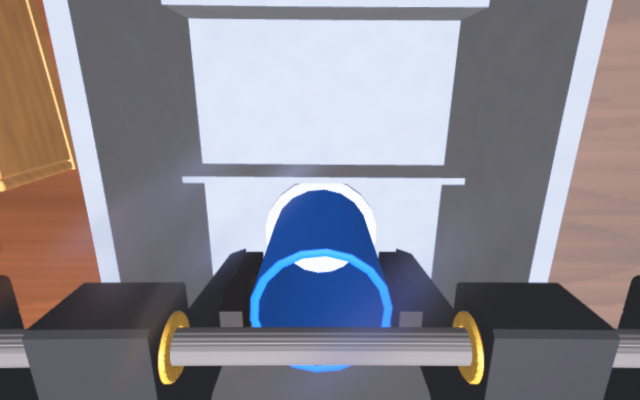

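>>> {"op": "play_rows", "data": {"rows": [0,0,0,0,0,0,0.27,0,0,0,0,0,0,0.27,0,0,0,0,0,0,0.27,0,0,0,0,0,0,0.27,0,0,0,0,0,0.02,0.27,0,0,0,0,0,0.04,0.27,0,0,0,0,0,0.05,0.27,0,0,0,0,0,0.04,0.27,0,0,0,0,0,0,0.27,0,0,0,0,0,0,0.27]}}

```text
time_s: 49.15
eef_pos: [609.9, 171.0, 222.5]
tcp_rot: [0.707, -0.707, -0.002, 0.002]
contact_force: [-0.9, 0.2, 0.3]
gripper_width: 64.5
```

```bash
python3 - <<'E'
from cups import *
s=st(); w=r.read_camera("wrist"); cv2.imwrite("pics/w23.png",w["img"][:,:,::-1]);cups()
E
```

```text
t 49.15 pos [609.9 171.  222.5] F [-0.9  0.2  0.3] w 64.47231020721951
x [1. 0. 0.] y [ 0.  0. -1.] z [-0.  1.  0.]
top red 46 [ 486.6 -226.6   78.5] [47.4 49.6 11.1]
top yellow 21 [ 607.3 -294.    77.3] [47.9 48.5  9.7]
top blue 30 [598.6 169.6  80.3] [25.4 47.4 15.9]
scene red 128 [ 485.9 -225.4   78.3] [53.1 52.  12.6]
scene yellow 83 [ 607.3 -291.7   79.9] [55.3 50.6  8.6]
scene blue 126 [551.5  71.5  80.8] [168.3 252.9  17.3]
```

View pics/w23.png

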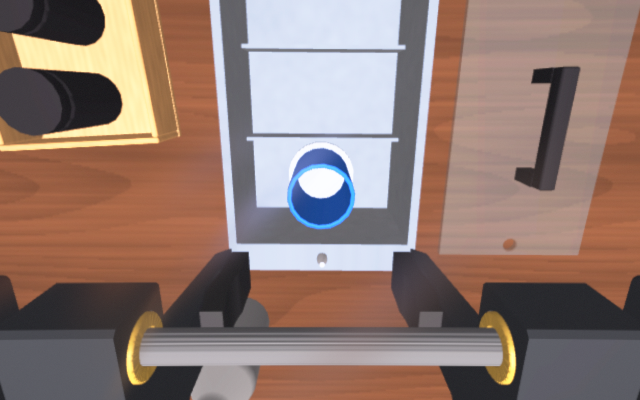

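>>> {"op": "play_rows", "data": {"rows": [0,0,0,-0.0002,-0.0515,0,0.1,0,0,0,-0.0002,-0.0515,0,0.1,0,0,0,-0.0002,-0.0515,0,0.1,0,0,0,-0.0002,-0.0515,0,0.1,0,0,0,-0.0002,-0.0515,0,0.1,0,0,0,-0.0002,-0.0515,0,0.1,0,0,0,-0.0002,-0.0515,0,0.1,0,0,0,-0.0002,-0.0515,0,0.1,0,0,0,-0.0002,-0.0515,0,0.1,0,0,0,0,0,0,0.1]}}

```text
time_s: 50.55
eef_pos: [607.1, -296.2, 220.4]
tcp_rot: [0.707, -0.707, 0.0, 0.001]
contact_force: [-0.6, -0.2, -0.1]
gripper_width: 79.2
```

```bash
python3 - <<'E'
from cups import *
r.read_camera("top");r.read_camera("top");r.read_camera("top")
s=st(); w=r.read_camera("wrist"); cv2.imwrite("pics/w24.png",w["img"][:,:,::-1]);cups()
P=cloud(w,s); hsv=cv2.cvtColor(w["img"],cv2.COLOR_RGB2HSV)
m=(P[...,2]>72)&(P[...,2]<90)&(hsv[...,0]>=25)&(hsv[...,0]<=34)&(hsv[...,1]>150);q=P[m];print(len(q),(q.min(0)+q.max(0))/2,np.ptp(q,axis=0))
E
```

```text
t 50.7 pos [ 608.  -291.6  221. ] F [ 0.7  0.2 -0. ] w 79.70484111639381
x [ 1.  0. -0.] y [-0.  0. -1.] z [-0.  1.  0.]
top yellow 6 [ 596.1 -310.2   80.7] [21.4 16.   5.4]
top blue 63 [609.6 167.6  80.8] [47.9 48.6 17.5]
scene red 56 [ 493.3 -221.9   78.8] [38.1 45.4 13.5]
scene yellow 78 [ 608.4 -290.6   80.5] [50.3 51.4  8.4]
scene blue 125 [584.5  73.3  81.1] [100.8 249.8  17.3]
853 [ 607.1 -293.6   77.1] [50.2 50.9 10.2]
```

View pics/w24.png

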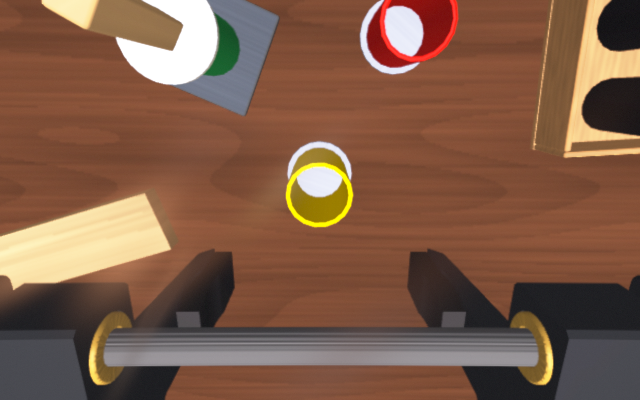

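>>> {"op": "play_rows", "data": {"rows": [0,0,0,0,-0.0005,-0.03,0.1,0,0,0,0,0,-0.04,0.1,0,0,0,0,0,-0.04,0.1,0,0,0,0,0,-0.03,0.1,0,0,0,0,0,-0.015,0.1,0,0,0,0,0,0,0.1,0,0,0,0,0,0,1,0,0,0,0,0,0,1,0,0,0,0,0,0,1,0,0,0,0,0,0,1]}}

```text
time_s: 52.1
eef_pos: [609.0, -293.4, 68.4]
tcp_rot: [-0.707, 0.707, 0.003, -0.001]
contact_force: [-0.8, 0.3, 5.5]
gripper_width: 51.8
```

>>> {"op": "play_rows", "data": {"rows": [0,0,0,0,0,0,1,0,0,0,0,0,0,1,0,0,0,0,0,0.03,1,0,0,0,0,0,0.04,1,0,0,0,0,0,0.04,1,0,0,0,0,0,0.03,1,0,0,0,-0.007,0.045,0,1,0,0,0,-0.007,0.045,0,1,0,0,0,-0.007,0.045,0,1,0,0,0,-0.007,0.045,0,1]}}

```text
time_s: 53.35
eef_pos: [579.5, -111.5, 206.6]
tcp_rot: [0.707, -0.707, -0.002, 0.002]
contact_force: [-0.2, 0.6, -2.5]
gripper_width: 51.9
```

```bash
python3 - <<'E'
from cups import *
s=st()
E
```

```text
t 53.35 pos [ 579.5 -111.5  206.6] F [-0.2  0.6 -2.5] w 51.907188524330614
x [ 1.  0. -0.] y [-0.  0. -1.] z [-0.  1.  0.]
```

>>> {"op": "play_rows", "data": {"rows": [0,0,0,-0.0071,0.047,0,1,0,0,0,-0.0071,0.047,0,1,0,0,0,-0.0071,0.047,0,1,0,0,0,-0.0071,0.047,0,1,0,0,0,-0.0071,0.047,0,1,0,0,0,-0.0071,0.047,0,1,0,0,0,0,0,0,1,0,0,0,0,0,0,1,0,0,0,0,0,0,1,0,0,0,0,0,0,1]}}

```text
time_s: 54.6
eef_pos: [538.1, 167.9, 207.1]
tcp_rot: [-0.707, 0.707, 0.001, -0.001]
contact_force: [0.1, -0.3, -2.0]
gripper_width: 51.8
```

```bash
python3 - <<'E'
from cups import *
s=st(); w=r.read_camera("wrist"); cv2.imwrite("pics/w25.png",w["img"][:,:,::-1])
crop(w,220,20,430,270,3,"w25b")
E
```

```text
t 54.6 pos [538.1 167.9 207.1] F [ 0.1 -0.3 -2. ] w 51.76797928485988
x [ 1.  0. -0.] y [-0. -0. -1.] z [-0.  1. -0.]
```

View pics/w25b.png

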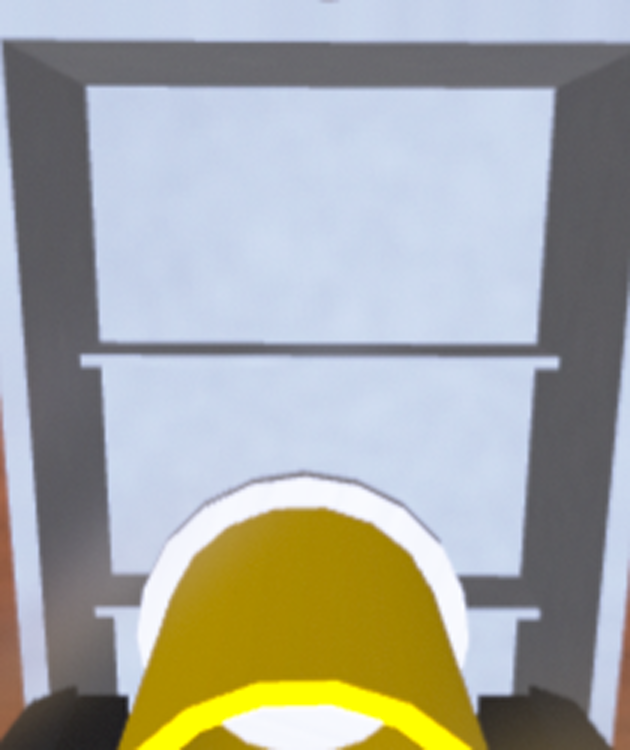

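>>> {"op": "play_rows", "data": {"rows": [0,0,0,-0.0004,0.0015,0,1,0,0,0,0,0,-0.03,1,0,0,0,0,0,-0.03,1,0,0,0,0,0,-0.025,1,0,0,0,0,0,-0.02,1,0,0,0,0,0,-0.014,1,0,0,0,0,0,-0.01,1,0,0,0,0,0,-0.005,1,0,0,0,0,0,0,1,0,0,0,0,0,0,1]}}

```text
time_s: 55.9
eef_pos: [538.1, 170.6, 74.4]
tcp_rot: [0.707, -0.707, -0.003, 0.002]
contact_force: [-2.6, -0.8, 6.2]
gripper_width: 51.6
```

```bash
python3 - <<'E'
from cups import *
s=st(); w=r.read_camera("wrist"); cv2.imwrite("pics/w26.png",w["img"][:,:,::-1])
E
```

```text
t 55.9 pos [538.1 170.6  74.4] F [-2.6 -0.8  6.2] w 51.62229224932788
x [1. 0. 0.] y [ 0.  0. -1.] z [-0.  1.  0.]
```

View pics/w26.png

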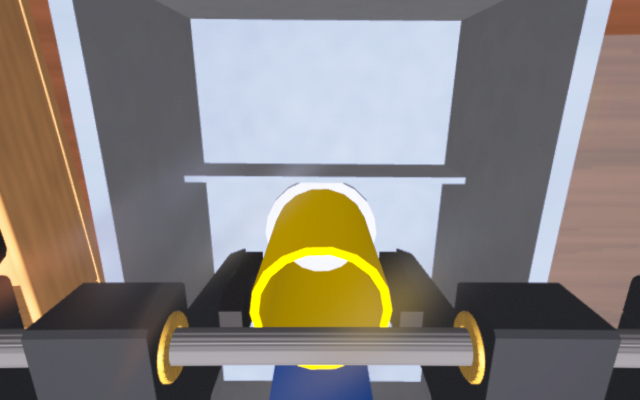

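Seated. Release, rise, and head for red.

>>> {"op": "play_rows", "data": {"rows": [0,0,0,0,0,0,0.27,0,0,0,0,0,0,0.27,0,0,0,0,0,0,0.27,0,0,0,0,0,0,0.27,0,0,0,0,0,0.02,0.27,0,0,0,0,0,0.04,0.27,0,0,0,0,0,0.05,0.27,0,0,0,0,0,0.04,0.27,0,0,0,0,0,0,0.27,0,0,0,0,0,0,0.27]}}

```text
time_s: 57.2
eef_pos: [536.9, 170.5, 222.4]
tcp_rot: [-0.707, 0.707, 0.002, -0.002]
contact_force: [-1.1, 0.3, -0.8]
gripper_width: 64.4
```

```bash
python3 - <<'E'
from cups import *
s=st(); w=r.read_camera("wrist"); cv2.imwrite("pics/w27.png",w["img"][:,:,::-1]);cups()
E
```

```text
t 57.2 pos [536.9 170.5 222.4] F [-1.1  0.3 -0.8] w 64.35681577110952
x [ 1.  0. -0.] y [-0. -0. -1.] z [-0.  1. -0.]
top red 47 [ 486.6 -227.5   78.4] [47.5 47.7 12. ]
top yellow 2 [516.  172.2  83.4] [2.8 8.8 4.7]
top blue 41 [612.6 167.5  79.9] [43.6 48.8 15.6]
scene red 116 [ 485.6 -225.9   78.6] [53.3 52.3 12.9]
scene yellow 44 [537.4 172.4  81.7] [47.8 51.7 16.6]
scene blue 130 [550.5  72.6  80.8] [171.  250.4  17.6]
```

View pics/w27.png

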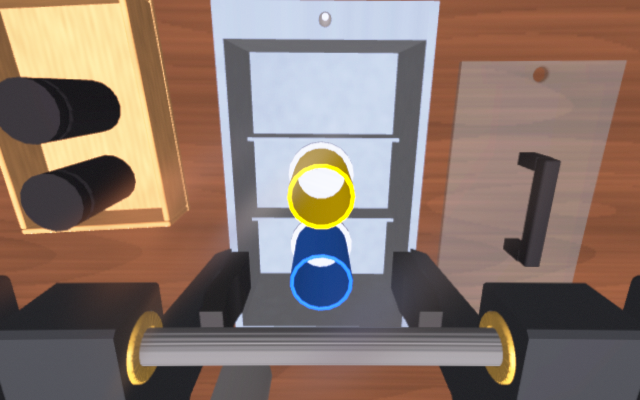

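>>> {"op": "play_rows", "data": {"rows": [0,0,0,-0.0064,-0.0496,0,0.1,0,0,0,-0.0064,-0.0496,0,0.1,0,0,0,-0.0064,-0.0496,0,0.1,0,0,0,-0.0064,-0.0496,0,0.1,0,0,0,-0.0064,-0.0496,0,0.1,0,0,0,-0.0064,-0.0496,0,0.1,0,0,0,-0.0064,-0.0496,0,0.1,0,0,0,-0.0064,-0.0496,0,0.1,0,0,0,0,0,0,0.1,0,0,0,0,0,0,0.1]}}

```text
time_s: 58.6
eef_pos: [485.7, -225.6, 222.1]
tcp_rot: [0.708, -0.706, -0.001, 0.002]
contact_force: [-0.2, -0.2, -1.0]
gripper_width: 79.4
```

```bash
python3 - <<'E'
from cups import *
s=st(); w=r.read_camera("wrist"); cv2.imwrite("pics/w28.png",w["img"][:,:,::-1])
P=cloud(w,s); hsv=cv2.cvtColor(w["img"],cv2.COLOR_RGB2HSV)
m=(P[...,2]>72)&(P[...,2]<90)&(hsv[...,0]<=4)&(hsv[...,1]>180)&(P[...,1]>-300);q=P[m];print(len(q),(q.min(0)+q.max(0))/2,np.ptp(q,axis=0));st()
E
```

```text
t 58.6 pos [ 485.7 -225.6  222.1] F [-0.2 -0.2 -1. ] w 79.42412092224805
x [ 1.  0. -0.] y [-0.  0. -1.] z [-0.  1.  0.]
790 [ 485.3 -228.    76.8] [50.4 50.5  9.6]
t 58.65 pos [ 485.9 -225.2  222.4] F [-0.6  0.9 -1. ] w 79.46681153578687
x [ 1.  0. -0.] y [-0.  0. -1.] z [-0.  1.  0.]
```

View pics/w28.png

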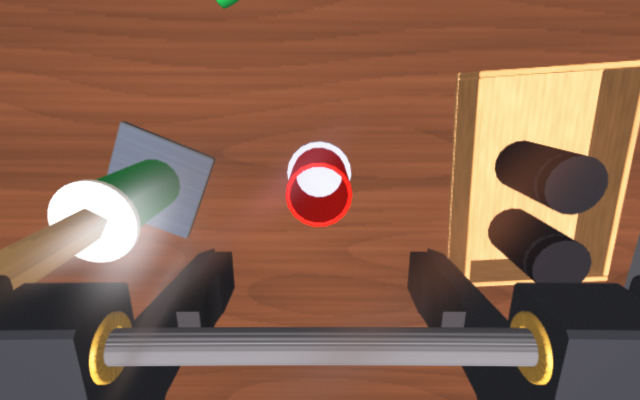

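>>> {"op": "play_rows", "data": {"rows": [0,0,0,0.0003,-0.001,-0.03,0.1,0,0,0,0,0,-0.04,0.1,0,0,0,0,0,-0.04,0.1,0,0,0,0,0,-0.03,0.1,0,0,0,0,0,-0.0155,0.1,0,0,0,0,0,0,0.1,0,0,0,0,0,0,1,0,0,0,0,0,0,1,0,0,0,0,0,0,1,0,0,0,0,0,0,1]}}

```text
time_s: 59.9
eef_pos: [486.9, -227.6, 68.6]
tcp_rot: [-0.707, 0.707, 0.002, -0.002]
contact_force: [-0.7, 0.7, 6.2]
gripper_width: 50.2
```

>>> {"op": "play_rows", "data": {"rows": [0,0,0,0,0,0,1,0,0,0,0,0,0,1,0,0,0,0,0,0.03,1,0,0,0,0,0,0.04,1,0,0,0,0,0,0.04,1,0,0,0,0,0,0.03,1,0,0,0,-0.0022,0.045,0,1,0,0,0,-0.0022,0.045,0,1,0,0,0,-0.0022,0.045,0,1,0,0,0,-0.0022,0.045,0,1]}}

```text
time_s: 61.15
eef_pos: [477.0, -45.9, 207.2]
tcp_rot: [0.707, -0.707, -0.002, 0.002]
contact_force: [0.0, -0.0, -2.1]
gripper_width: 50.6
```

```bash
python3 - <<'E'
from cups import *
s=st()
E
```

```text
t 61.15 pos [477.  -45.9 207.2] F [ 0.  -0.  -2.1] w 50.64769554788547
x [ 1.  0. -0.] y [-0.  0. -1.] z [-0.  1.  0.]
```

>>> {"op": "play_rows", "data": {"rows": [0,0,0,-0.0026,0.0433,0,1,0,0,0,-0.0026,0.0433,0,1,0,0,0,-0.0026,0.0433,0,1,0,0,0,-0.0026,0.0433,0,1,0,0,0,-0.0026,0.0433,0,1,0,0,0,0,0,0,1,0,0,0,0,0,0,1,0,0,0,0,0,0,1,0,0,0,0,0,0,1,0,0,0,0,0,0,1]}}

```text
time_s: 62.4
eef_pos: [464.9, 168.6, 207.8]
tcp_rot: [-0.707, 0.707, 0.002, -0.002]
contact_force: [0.6, -0.7, -2.1]
gripper_width: 50.6
```

```bash
python3 - <<'E'
from cups import *
s=st(); w=r.read_camera("wrist"); cv2.imwrite("pics/w29.png",w["img"][:,:,::-1])
crop(w,220,20,430,270,3,"w29b")
z=s["eef_pos"][2]-66
E
```

```text
t 62.4 pos [464.9 168.6 207.8] F [ 0.6 -0.7 -2.1] w 50.59915085986189
x [1. 0. 0.] y [ 0. -0. -1.] z [-0.  1. -0.]
```

View pics/w29b.png

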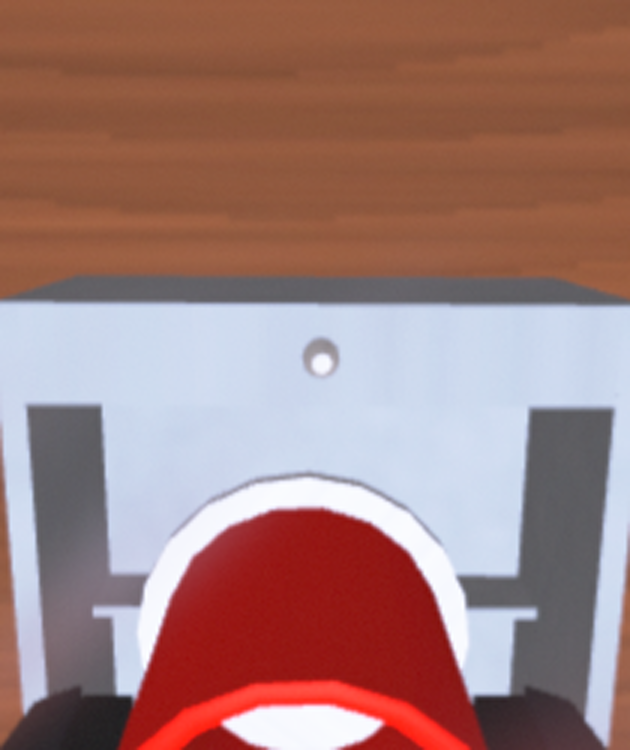

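>>> {"op": "play_rows", "data": {"rows": [0,0,0,-0.0004,0.0012,0,1,0,0,0,0,0,-0.03,1,0,0,0,0,0,-0.03,1,0,0,0,0,0,-0.025,1,0,0,0,0,0,-0.02,1,0,0,0,0,0,-0.014,1,0,0,0,0,0,-0.01,1,0,0,0,0,0,-0.005,1,0,0,0,0,0,0,1,0,0,0,0,0,0,1]}}

```text
time_s: 63.7
eef_pos: [465.0, 170.5, 74.4]
tcp_rot: [0.707, -0.707, -0.003, 0.001]
contact_force: [-0.2, 0.7, 1.8]
gripper_width: 50.5
```

>>> {"op": "play_rows", "data": {"rows": [0,0,0,0,0,0,0.27,0,0,0,0,0,0,0.27,0,0,0,0,0,0,0.27,0,0,0,0,0,0,0.27,0,0,0,0,0,0.02,0.27,0,0,0,0,0,0.04,0.27,0,0,0,0,0,0.05,0.27,0,0,0,0,0,0.04,0.27,0,0,0,0,0,0,0.27,0,0,0,0,0,0,0.27]}}

```text
time_s: 64.95
eef_pos: [463.8, 170.3, 223.0]
tcp_rot: [-0.707, 0.707, 0.002, -0.002]
contact_force: [1.0, -0.5, -0.8]
gripper_width: 64.0
```

```bash
python3 - <<'E'
from cups import *
s=st(); w=r.read_camera("wrist"); cv2.imwrite("pics/w30.png",w["img"][:,:,::-1]);
c=r.read_camera("scene"); crop(c,300,85,440,215,5,"s30")
E
```

```text
t 64.95 pos [463.8 170.3 223. ] F [ 1.  -0.5 -0.8] w 63.950322673188914
x [ 1.  0. -0.] y [-0. -0. -1.] z [-0.  1. -0.]
```

View pics/w30.png

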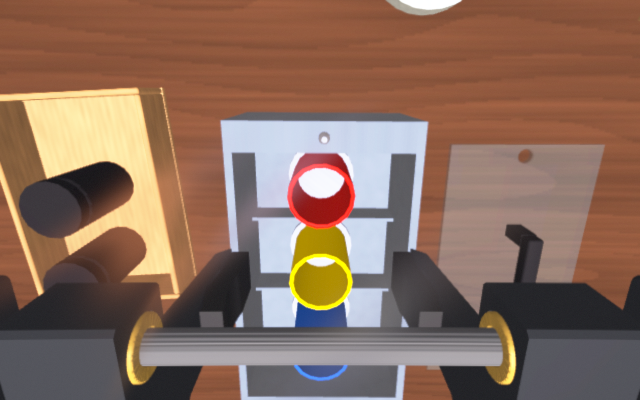

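View pics/s30.png

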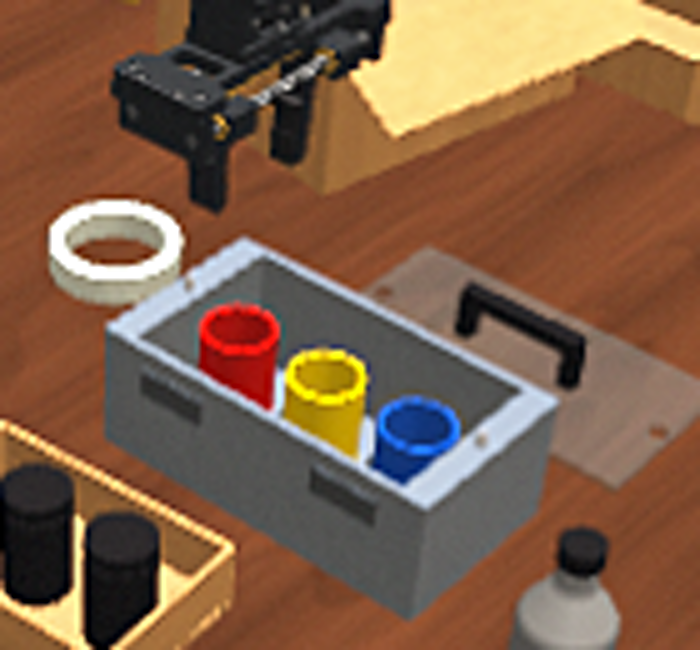

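>>> {"op": "play_rows", "data": {"rows": [0,0,0,0.0203,0.0389,0,0,0,0,0,0.0203,0.0389,0,0,0,0,0,0.0203,0.0389,0,0,0,0,0,0.0203,0.0389,0,0,0,0,0,0.0203,0.0389,0,0,0,0,0,0,0,0,0,0,0,0,0,0,0,0,0,0,0,0,0,0,0,0,0,0,0,0,0,0,0,0,0,0,0,0,0]}}

```text
time_s: 66.3
eef_pos: [565.8, 364.4, 224.2]
tcp_rot: [0.707, -0.707, -0.002, 0.002]
contact_force: [0.2, 0.5, 0.8]
gripper_width: 87.8
```

```bash
python3 - <<'E'
from cups import *
s=st(); w=r.read_camera("wrist"); cv2.imwrite("pics/w31.png",w["img"][:,:,::-1]);
P=cloud(w,s); m=(P[...,2]>38)&(P[...,2]<55)&(abs(P[...,0]-565)<80)&(abs(P[...,1]-365)<40); q=P[m]; print(len(q),q.min(0),q.max(0),(q.min(0)+q.max(0))/2)
for n in("top","scene"):
    P=cloud(r.read_camera(n));m=(P[...,2]>77)&(P[...,2]<92)&(P[...,1]>135)&(P[...,1]<205)
    for k,x in (("r",464),("y",537),("b",610)):
        q=P[m&(abs(P[...,0]-x)<32)]; print(n,k,len(q),(q.min(0)+q.max(0))/2 if len(q) else '',np.percentile(q[:,2],[10,50,90]) if len(q) else '')
E
```

```text
t 66.3 pos [565.8 364.4 224.2] F [0.2 0.5 0.8] w 87.80084614779045
x [1. 0. 0.] y [ 0.  0. -1.] z [-0.  1.  0.]
1789 [514.2 356.8  38.2] [613.6 371.   48.9] [563.9 363.9  43.6]
top r 91 [465.3 167.9  84.8] [81.2 84.7 87.7]
top y 95 [538.1 168.8  84.1] [80.3 85.1 87.9]
top b 104 [610.8 168.3  83.3] [79.7 85.1 87.5]
scene r 85 [461.6 171.2  83.5] [79.  83.1 87.8]
scene y 89 [538.4 171.3  83.7] [78.1 83.4 87.1]
scene b 102 [611.9 171.7  84.1] [78.6 83.4 87.6]
```

View pics/w31.png

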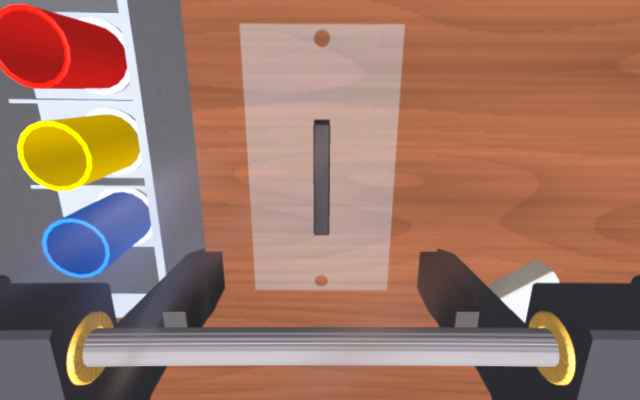

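>>> {"op": "play_rows", "data": {"rows": [0,0,0,0,0.0004,-0.04,0,0,0,0,0,0,-0.04,0,0,0,0,0,0,-0.04,0,0,0,0,0,0,-0.03,0,0,0,0,0,0,-0.02,0,0,0,0,0,0,-0.009,0,0,0,0,0,0,0,0,0,0,0,0,0,0,1,0,0,0,0,0,0,1,0,0,0,0,0,0,1]}}

```text
time_s: 67.7
eef_pos: [566.2, 365.5, 45.5]
tcp_rot: [0.707, -0.707, -0.002, 0.002]
contact_force: [-0.3, 0.4, 0.3]
gripper_width: 60.3
```

>>> {"op": "play_rows", "data": {"rows": [0,0,0,0,0,0,1,0,0,0,0,0,0,1,0,0,0,0,0,0,1,0,0,0,0,0,0,1,0,0,0,0,0,0,1,0,0,0,0,0,0,1,0,0,0,0,0,0,1,0,0,0,0,0,0,1,0,0,0,0,0,0,1,0,0,0,0,0,0,1]}}

```text
time_s: 68.95
eef_pos: [565.8, 365.3, 44.7]
tcp_rot: [-0.707, 0.707, 0.002, -0.002]
contact_force: [-0.1, -0.7, -0.3]
gripper_width: 13.6
```

>>> {"op": "play_rows", "data": {"rows": [0,0,0,0,0,0.02,1,0,0,0,0,0,0.03,1,0,0,0,0,0,0.03,1,0,0,0,0,0,0.03,1,0,0,0,0,0,0.03,1,0,0,0,0,0,0.015,1,0,0,0,0,0,0,1,0,0,0,0,0,0,1,0,0,0,0,0,0,1,0,0,0,0,0,0,1]}}

```text
time_s: 70.2
eef_pos: [565.4, 365.1, 198.5]
tcp_rot: [-0.707, 0.707, 0.001, -0.003]
contact_force: [0.3, 1.2, -2.9]
gripper_width: 13.0
```

```bash
python3 - <<'E'
from cups import *
s=st(); w=r.read_camera("wrist"); cv2.imwrite("pics/w32.png",w["img"][:,:,::-1]);
E
```

```text
t 70.2 pos [565.4 365.1 198.5] F [ 0.3  1.2 -2.9] w 12.983326013579585
x [ 1.  0. -0.] y [-0. -0. -1.] z [-0.  1. -0.]
```

View pics/w32.png

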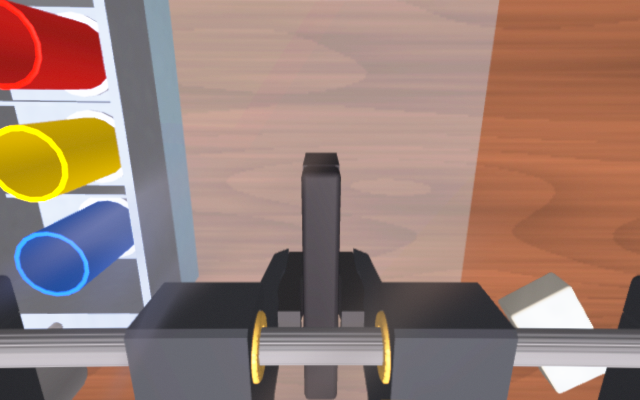

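>>> {"op": "play_rows", "data": {"rows": [0,0,0,-0.0056,-0.039,0,1,0,0,0,-0.0056,-0.039,0,1,0,0,0,-0.0056,-0.039,0,1,0,0,0,-0.0056,-0.039,0,1,0,0,0,-0.0056,-0.039,0,1,0,0,0,0,0,0,1,0,0,0,0,0,-0.02,1,0,0,0,0,0,-0.015,1,0,0,0,0,0,0,1,0,0,0,0,0,0,1]}}

```text
time_s: 71.5
eef_pos: [538.0, 170.8, 165.0]
tcp_rot: [0.707, -0.707, -0.002, 0.002]
contact_force: [0.5, 0.5, -2.9]
gripper_width: 13.7
```

```bash
python3 - <<'E'
from cups import *
s=st(); t=r.read_camera("top"); c=r.read_camera("scene"); crop(t,180,130,265,260,6,"t33"); crop(c,310,110,430,215,6,"s33"); st()
w=r.read_camera("wrist"); cv2.imwrite("pics/w33.png",w["img"][:,:,::-1]);
E
```

```text
t 71.5 pos [538.  170.8 165. ] F [ 0.5  0.5 -2.9] w 13.69447133597296
x [1. 0. 0.] y [ 0.  0. -1.] z [-0.  1.  0.]
t 71.6 pos [538.3 170.6 165.4] F [ 0.   0.4 -3.4] w 13.61592814092165
x [1. 0. 0.] y [ 0.  0. -1.] z [-0.  1.  0.]
```

View pics/t33.png

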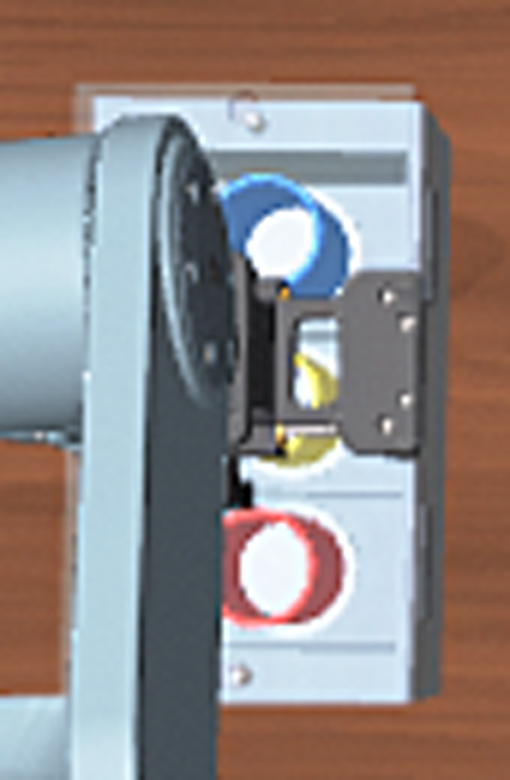

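View pics/s33.png

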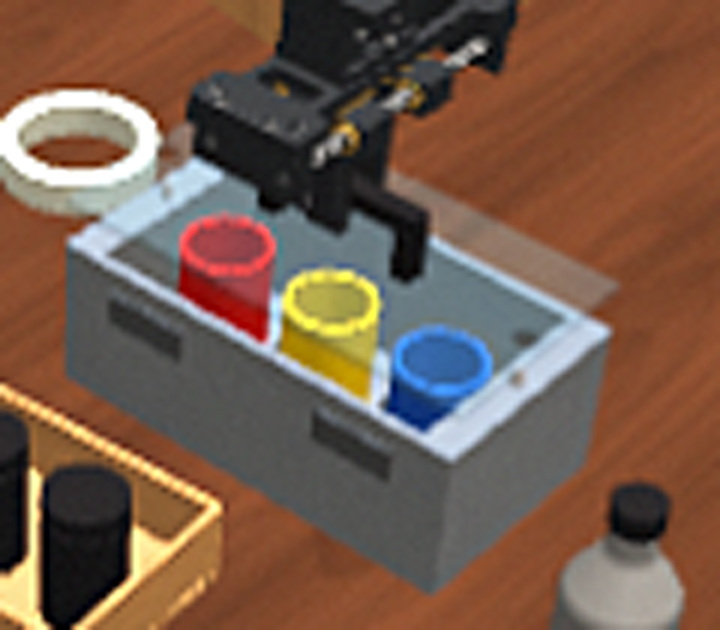

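View pics/w33.png

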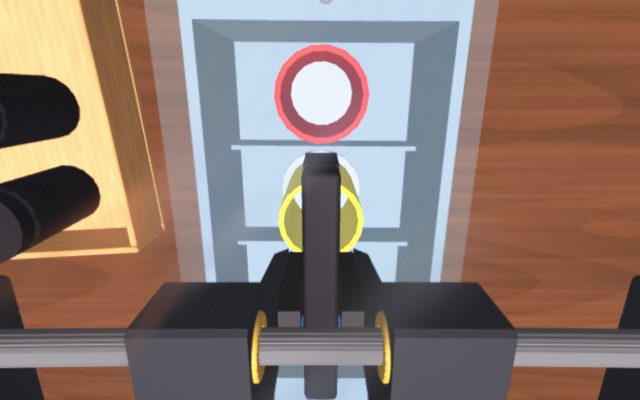

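```bash
python3 - <<'E'
from cups import *
t=r.read_camera("top"); c=r.read_camera("scene")
for k,a,b in (("hole",(180+243/6,130+104/6),(310+525/6,110+338/6)),("pin",(180+253/6,130+119/6),(310+518/6,110+377/6))):
    print(k,tri(ray(t,a),ray(c,b)),atz(t,a,125 if k=="hole" else 103),atz(c,b,125 if k=="hole" else 103))
E
```

```text
hole (array([658.6, 169.1, 128.7]), [np.float64(1.003851878190795), np.float64(1.0038518781908845)]) [658.5 169.2 125. ] [656.8 174.2 125. ]
pin (array([657.5, 170.6, 101.6]), [np.float64(0.9983821219804385), np.float64(0.998382121980258)]) [656.4 169.6 103. ] [658.8 170.1 103. ]
```

>>> {"op": "play_rows", "data": {"rows": [0,0,0,-0.0005,0,-0.006,1,0,0,0,0,0,-0.006,1,0,0,0,0,0,-0.005,1,0,0,0,0,0,-0.004,1,0,0,0,0,0,-0.003,1,0,0,0,0,0,-0.0015,1,0,0,0,0,0,0,1,0,0,0,0,0,0,1,0,0,0,0,0,0,1,0,0,0,0,0,0,1]}}

```text
time_s: 73.0
eef_pos: [537.4, 170.3, 139.6]
tcp_rot: [0.707, -0.707, -0.002, 0.002]
contact_force: [-2.6, -1.1, 3.1]
gripper_width: 13.4
```

```bash
python3 - <<'E'
from cups import *
s=st(); c=r.read_camera("scene"); crop(c,310,110,430,215,6,"s34"); st()
E
```

```text
t 73.0 pos [537.4 170.3 139.6] F [-2.6 -1.1  3.1] w 13.435870471709222
x [1. 0. 0.] y [ 0.  0. -1.] z [-0.  1.  0.]
t 73.05 pos [537.5 170.3 139.6] F [-2.6 -0.6  3.9] w 13.629344612440251
x [1. 0. 0.] y [ 0.  0. -1.] z [-0.  1.  0.]
```

View pics/s34.png

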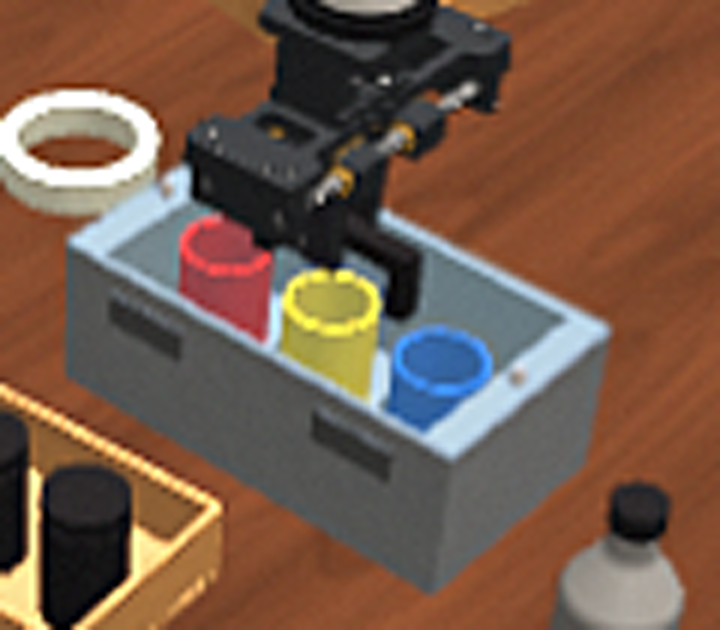

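Cover on the rim over the pins (force up 3–4 N). Release and rise.

>>> {"op": "play_rows", "data": {"rows": [0,0,0,0,0,0,0,0,0,0,0,0,0,0,0,0,0,0,0,0,0,0,0,0,0,0,0,0,0,0,0,0,0,0,0,0,0,0,0,0,0.02,0,0,0,0,0,0,0.04,0,0,0,0,0,0,0.05,0,0,0,0,0,0,0.05,0,0,0,0,0,0,0.04,0]}}

```text
time_s: 74.3
eef_pos: [537.5, 170.4, 341.7]
tcp_rot: [0.707, -0.707, -0.003, 0.001]
contact_force: [0.4, -0.1, -0.3]
gripper_width: 88.1
```

>>> {"op": "play_rows", "data": {"rows": [0,0,0,-0.02,0.05,0,0,0,0,0,-0.02,0.05,0,0,0,0,0,-0.02,0.05,0,0,0,0,0,-0.02,0.05,0,0,0,0,0,-0.02,0.05,0,0,0,0,0,0,0,0,0,0,0,0,0,0,0,0,0,0,0,0,0,0,0,0,0,0,0,0,0,0,0,0,0,0,0,0,0]}}

```text
time_s: 75.55
eef_pos: [437.8, 419.6, 339.3]
tcp_rot: [0.707, -0.707, -0.002, 0.002]
contact_force: [0.6, -0.9, -1.1]
gripper_width: 88.1
```

```bash
python3 - <<'E'
from cups import *
s=st(); t=r.read_camera("top"); c=r.read_camera("scene"); crop(t,180,130,265,260,6,"t35"); crop(c,310,110,430,215,6,"s35"); cv2.imwrite("pics/s35f.png",c["img"][:,:,::-1])
P=cloud(t); m=(P[...,2]>125)&(P[...,2]<150)&(P[...,1]>140)&(P[...,1]<200)&(P[...,0]>470)&(P[...,0]<600); q=P[m]; print(len(q),(q.min(0)+q.max(0))/2,np.median(q,0))
P=cloud(c); m=(P[...,2]>125)&(P[...,2]<150)&(P[...,1]>140)&(P[...,1]<200)&(P[...,0]>470)&(P[...,0]<600); q=P[m]; print(len(q),(q.min(0)+q.max(0))/2,np.median(q,0))
E
```

```text
t 75.55 pos [437.8 419.6 339.3] F [ 0.6 -0.9 -1.1] w 88.07819013202804
x [1. 0. 0.] y [ 0.  0. -1.] z [-0.  1.  0.]
255 [537.9 168.3 136.1] [538.6 167.3 141.2]
177 [537.9 170.6 135.6] [542.3 166.2 139.6]
```

View pics/t35.png

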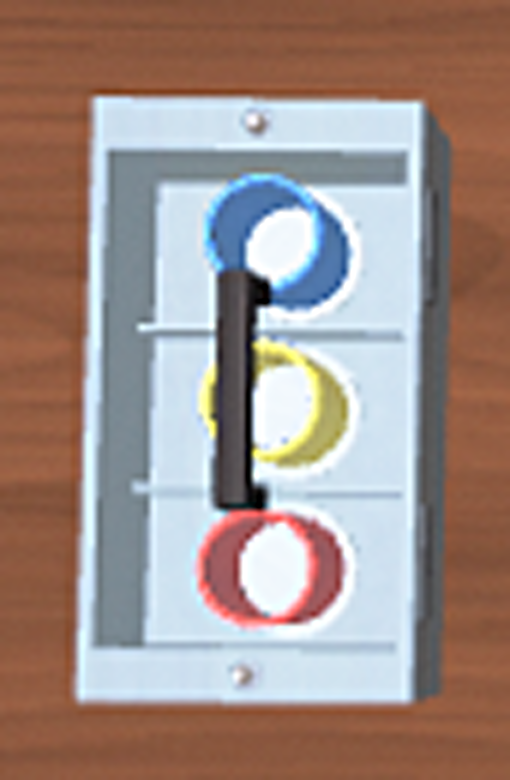

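View pics/s35.png

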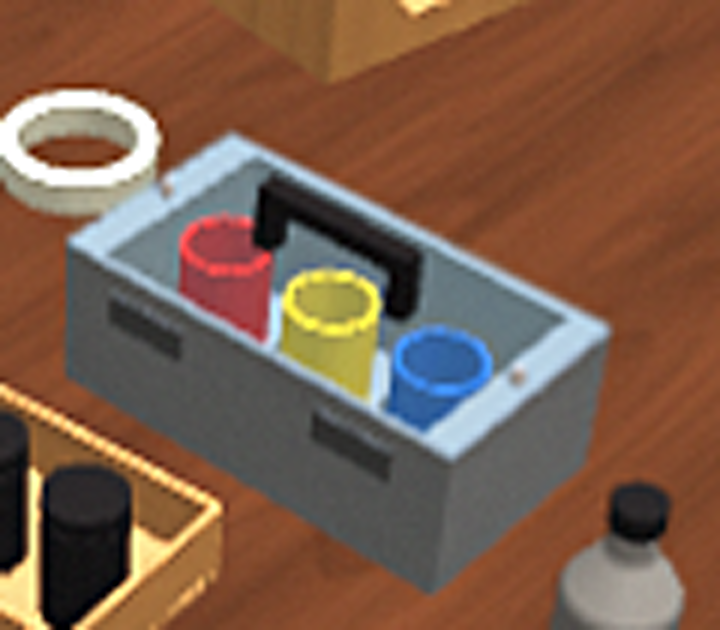

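View pics/s35f.png

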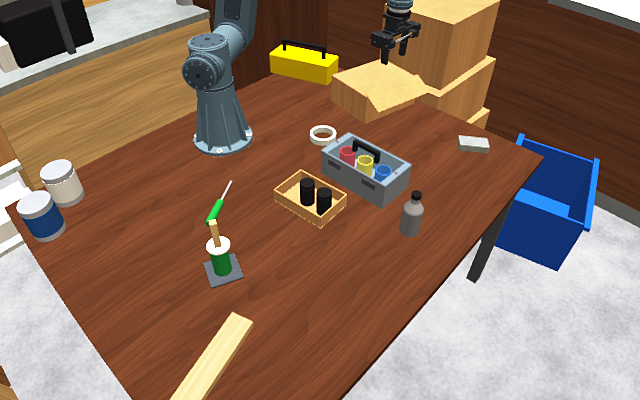

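```bash
python3 - <<'E'
from h import *
print(r.sign_off()); st()
E
```

```text
the job is handed in; nothing more can be done
None
the job is handed in; nothing more can be done
```

The job is done and handed in; sign-off reports no verdict. The robot clock stood at about 75.7 s of the 208 s allowed.

- **Scrubbing:** I scrubbed the yellow, red and blue cups in that order, going to the bottom, up to the rim and to the bottom again in each. The brush then went back into its stand.
- **Case and carton:** I took the cover off, moved the two tubs that were there into the carton, and stood the three cups in the case slots. The cover is back on over both pins.

**Last checks:**
- **Cover:** the handle top reads about 141 mm high, against 142 mm at the start. Both pins show through the cover in the top and scene views.
- **Cups:** measured before I put the cover back, the cup tops were at about 84–86 mm, which matches the expected 86 mm. All three cups look upright.
- **Tubs, brush and other items:** both tubs stand in the carton and the brush hangs upright with its disc on the rim. The tape, oil bottle and screwdriver look unmoved in the last scene view.
- **Arm:** it finished clear of everything, with the gripper open.

The cameras disagreed by 2–3 mm in x, with the wrist camera reading low. No check failed. I saw no cup get knocked aside.

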